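Load an empty spool into the bench winder and lock it

ROBOT

A 6-joint arm with a two-finger parallel gripper is mounted at the origin on the work surface. World frame = base frame: x ahead of the robot, y to its left, z up, the work surface at z = 0. Lengths are in mm, angles in degrees, forces in N, time in s.
With the tool pointing down it reaches from about 300 to 850 mm from the base axis. Payload 4.2 kg.
Tool frame: the origin (TCP) lies at the very end of the fingers, on their centre line; the grasp point (between the pads) lies 19 mm behind it; z points along the fingers, x is the direction in which the jaws open and shut, and the axes are right-handed (so a half turn about z gives the same grasp; the last joint's range is limited). The gripper opens to 91 mm and grips with 3 to 60 N. Pads are 32 mm wide; open, the fingers measure 118 mm over their backs; the gripper's body (76 mm by 178 mm) begins 60 mm behind the grasp point.
Start: joints at [-75.401, 18.312, 89.639, -0, 72.044, -1.146], TCP at [156.032, -553.441, 213.976] pointing down, gripper open.
Joint ranges: [-177.97, 177.97], [-48.28, 115.42], [12.27, 149.76], [-77.06, 257.06], [2.81, 150.46], [-146.56, 146.56]. Speed limits (degrees/s): [147.25, 147.25, 180, 180, 180, 180].

INTERFACE

Orientations are given as [roll, pitch, yaw] about the fixed x, y, z axes, in that order (R = Rz(yaw) Ry(pitch) Rx(roll)).
In Python, from workcell import env gives the robot as it stands.
- The arm moves only by the tool servo_tool, never from a script. Its argument "plan" is a list of rows, each a list of 3 entries, a list of its own where there are three numbers: the turn, a rotation vector about the tool's x, y, z in degrees, then the shift along the tool's x, y, z in mm, then the finger opening in mm, from 0 to 91.2. In form: [[[ax, ay, az], [dx, dy, dz], claw], ...]. A call has exactly 10 rows; each row shifts and turns the pose as measured when the row begins, along the tool's axes as they then stand; what a row does not reach is not made up. A row lasts 1/8 s, in which the tool goes at most 62.5 mm and 10.7 degrees, less where a joint would pass 70% of its speed; a pose out of reach is approached as far as the arm can. A call with a gripper value outside its range is refused whole. The fingers move at their own pace and stop on an object; "squeeze" is the grip in N (left out, the last holds). Time passes only in rows, so rows that do not move let the fingers close, or fill a call up. It gives the time, the measured TCP pose, the force and the opening at its end, in the units of the state.
- env.state(): the state, without advancing time (a new reading comes with each control period).
- env.grab_frame(name): name is "scene" or "top" or "wrist"; returns a dict with "pixels" (384x512x3 uint8, red, green, blue), "intrinsics" (3x3 intrinsics, pixels), "eye" and "attitude" of the camera in the world. Camera axes: x right, y up, looking along -z (the intrinsics and any distortion apply to the point x, -y, -z); pixel columns grow to the right and rows downward; lengths in mm; the calibration is good to about 2 mm. A picture is of the moment at which its call begins. There is no depth.
- env.job_done(): hands the job in, once; it reports no verdict.
The state is a dict: "time_s": time; "qpos": joint angles; "qvel": joint speeds; "effort": joint torques, N m; "ee_pos": TCP position; "ee_rot": TCP orientation; "force": force on the tool from outside, world axes, zero at the start; "torque": the same for the moment, N m; "gripper_width": finger opening in mm.
Only numpy, scipy, OpenCV 4.12 (cv2) and the standard library are available. Lean on these libraries where they do the work, as an engineer would, in place of code of your own. Each camera call takes 0.05 s, during which the arm holds its last target.

TASK

Load the empty blue spool into the grey bench winder: slide it, standing upright and without lifting it, across the deck between the clutter until it stands centred on the raised round brass plate with its bore over the spindle. Then push it straight down until the plate is fully home, so that the spindle stands inside the bore, and after that fit the red plug upright into the top of the spool's bore, head flush on the spool, and let go. Leave the jar, the tin and the sanding block standing where they are.

Things in the scene. Friction and masses are not known exactly. Their poses are not given: they have to be found in the camera images.
- winder: Fixed grey bench winder, a box 340 (own x) x 620 (own y) x 90 mm high with a flat, open deck as its top. Origin: centre of its underside, on the table; z up. It stands at a different place and yaw (within 0.2 rad) each time. In the middle of the deck is a round well, 120 mm across, filled by the brass plate.
- well (a point): Point on the winder's deck surface at the centre of the well (90 mm above the table), on the spindle's axis; axes as the winder's. The fixed upright steel spindle, 26 mm thick with a cone over its top 18 mm (9 mm across at its tip), stands here; its tip lies 1.5 mm below the deck, so that a spool can slide over it.
- plate (a joint): Brass load plate, a ring 112 mm across with a 29 mm hole for the spindle, flush with the deck (0.5 mm below) at 0; reads how far it has sunk, in m, up to its stop at 0.055. It moves only straight down and up, has no spring, and stays where it is left, held by friction of about 10 N (a push of 4 to 8 N on a spool standing on it sinks it; the spool's weight alone does not).
- spool_center (a point): Loose empty blue plastic spool standing upright on the deck: 75 mm high, two flanges 96 mm across and 8 mm thick, hub between them 52 mm across, through bore 30 mm across, 0.2 to 0.42 kg. Point: on its axis, half-way up (37.5 mm above its underside); z along the axis, up. Starts near one end (own y) of the deck. When the plate is home, the spool's top stands 20 mm above the deck and the spindle's tip lies 21 mm below the spool's top.
- plug_center (a point): Loose red plug with a white spot on top, standing upright on its stem on the deck near the end opposite the spool: stem below, 26 mm across and 16 mm long with a chamfered foot; head above, 40 mm across and 34 mm high; 50 mm in all, 0.1 kg. Point: on its axis, half-way up (25 mm above its foot); z along the axis, up. The stem goes into the spool's bore (2 mm play all round) until the underside of the head, 9 mm below this point, rests on the spool's top.
- jar_center (a point): Bystander on the deck: amber glass jar with green cap, 60 mm across, 70 mm high. Point: on its axis, half-way up.
- tin_center (a point): Bystander on the deck: steel tin with a yellow band and whitish lid, 60 mm across, 65 mm high. Point: on its axis, half-way up.
- sanding_block_center (a point): Bystander on the deck: wooden sanding block, 45 (own x) x 75 (own y) x 33 mm high. Point: its centre.
There are look-alikes about, which are no part of the job. What is meant by the part that bears spool_center is not green or turquoise, and is the smaller of those in its own colour.

How it is judged (in metres and radians):
On the way, in this order (a step that is already met when the one before it is completed fails the run):
1. the spool stands upright on the raised plate, its axis within 8 mm of the spindle's (horizontal distance between spool_center and well below 0.008 m and value of joint plate below 0.008 m and angle between spool_center's own z axis and vertical below 0.08 rad), for 0.2 s.
2. the spool is pushed down over the spindle until the plate is within 3 mm of its stop (value of joint plate above 0.052 m and horizontal distance between spool_center and well below 0.005 m and z of spool_center in the frame of well below -0.012 m), for 0.2 s.
At the end, for the whole second after the job is handed in: Plate within 3 mm of its stop; spool upright on it (0.08 rad), axis within 5 mm of the spindle's, not more than 4.5 mm high; plug upright (0.1 rad) in the bore, head within 3 mm of the spool's top, axes within 6 mm; both at rest. Jar, tin and block upright, within 20 mm of their starts (all of step 2 and angle between spool_center's own z axis and vertical below 0.08 rad and z of plug_center in the frame of spool_center between 0.043 and 0.0495 m and horizontal distance between plug_center and spool_center below 0.006 m and angle between plug_center's own z axis and vertical below 0.1 rad and linear speed of each of spool, plug below 0.02 m/s); the robot touches nothing.
It fails at once if the spool is lifted more than 15 mm off the deck (z of spool_center in the frame of well above 0.0525 m).
It fails at once if the spool is tipped by more than 0.3 rad (angle between spool_center's own z axis and vertical above 0.3 rad).
It fails at once if the jar is moved by more than 20 mm or tipped by more than 0.3 rad (distance of jar_center from where it was at the start of the episode above 0.02 m or angle between jar_center's own z axis and vertical above 0.3 rad).
It fails at once if the tin is moved by more than 20 mm or tipped by more than 0.3 rad (distance of tin_center from where it was at the start of the episode above 0.02 m or angle between tin_center's own z axis and vertical above 0.3 rad).
It fails at once if the sanding block is moved by more than 20 mm or tipped by more than 0.3 rad (distance of sanding_block_center from where it was at the start of the episode above 0.02 m or angle between sanding_block_center's own z axis and vertical above 0.3 rad).
It also fails if it takes over 72 s, if anything falls off the work surface, if the arm or the gripper's body presses on something with over 40 N, if the wrist force passes 120 N, or if a joint passes its speed limit or range.

## Working session

There is one attempt and no reset: what is moved stays moved. The work goes in short steps, Python scripts to look and compute and a tool call to move; the robot and the scene stay as the last step left them, time stands still between calls to the robot, and variables do not carry over. Pictures are saved under pics/ and viewed, and the job is handed in when it is done.

Besides the shell and the picture viewer there is one more tool, called after "Call:" in YAML: its name, and indented under it one key for each argument. servo_tool: Moves the arm, as the interface text tells. Its arguments: {"type":"object","properties":{"plan":{"type":"array"},"squeeze":{"type":"number"}},"required":["plan"]}

```bash
mkdir -p pics; ls; cat > h.py <<'E'
import numpy as np, cv2
from workcell import env
def grab(n,save=None):
    f=env.grab_frame(n)
    if save: cv2.imwrite('pics/'+save,f['pixels'][:,:,::-1])
    return f
E
python3 - <<'E'
from h import *
for n in ['scene','top','wrist']:
    f=grab(n,n+'0.png'); print(n,f['intrinsics'],f['eye'],f['attitude'],[k for k in f])
print(env.state())
E
```

```text
pics
scene [[380.26080775   0.         250.59313132]
 [  0.         380.26080775 191.91358844]
 [  0.           0.           1.        ]] [ 918.94616311 -174.06196989  860.36777776] [34.97617423  0.41904221 60.83268241] ['pixels', 'intrinsics', 'eye', 'attitude']
top [[353.65750897   0.         253.87211776]
 [  0.         353.65750897 193.770958  ]
 [  0.           0.           1.        ]] [ 410.3735071    93.399759   1117.85060097] [  2.76013149   1.41668641 -91.72024248] ['pixels', 'intrinsics', 'eye', 'attitude']
wrist [[317.59243395   0.         252.4866424 ]
 [  0.         317.59243395 192.27890175]
 [  0.           0.           1.        ]] [ 226.6741516  -532.79987461  383.97271642] [-15.08789837   0.08216516 -74.32043178] ['pixels', 'intrinsics', 'eye', 'attitude']
{'time_s': 0.15, 'qpos': array([-7.54015742e+01,  1.83419954e+01,  8.96886930e+01,  1.37455397e-03,
        7.20433909e+01, -1.14583886e+00]), 'qvel': array([-0.06439636, -0.06627179, -0.28848761,  0.01359105,  0.11238418,
        0.02958301]), 'effort': array([-2.00845489e-04, -4.12773585e+01, -2.32154578e+01,  7.27174035e-02,
        4.33552160e-02, -9.27080373e-05]), 'ee_pos': array([ 155.93974845, -553.07178372,  213.33699086]), 'ee_rot': array([-1.79997212e+02,  7.40383564e-02, -7.42561582e+01]), 'force': array([-1.32561364,  0.50262459,  0.17231436]), 'torque': array([-0.00790667,  0.05829484, -0.03527883]), 'gripper_width': 91.39470439731572}
```

View pics/scene0.png

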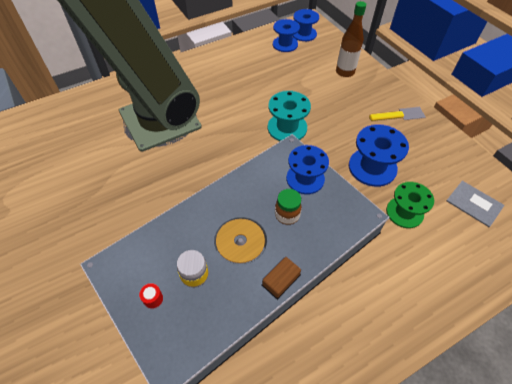

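View pics/top0.png

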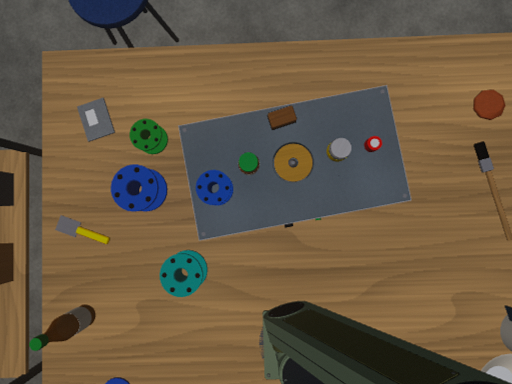

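View pics/wrist0.png

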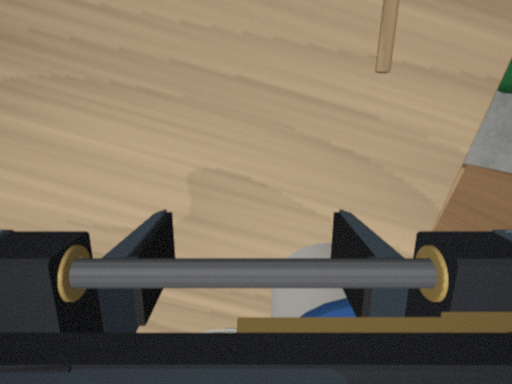

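The blue candidates are the deck spool at top-view (215,188), a bigger one on the table at (138,187), and small distant ones at scene (286,35) and (305,25). The deck spool fits because it stands upright near a deck end and is smaller than its table neighbour. I'll confirm that with a crop and measured diameters.

```bash
cat >> h.py <<'E'
from scipy.spatial.transform import Rotation as Ro
def Rm(f): return Ro.from_euler('xyz',f['attitude'],degrees=True).as_matrix()
def ray(f,u,v):
    K=f['intrinsics']; d=np.array([(u-K[0,2])/K[0,0],-(v-K[1,2])/K[1,1],-1.]); return Rm(f)@d
def onz(f,u,v,z):
    d=ray(f,u,v); e=np.array(f['eye']); return e+d*(z-e[2])/d[2]
def proj(f,p):
    c=Rm(f).T@(np.array(p)-f['eye']); K=f['intrinsics']; return np.array([K[0,2]-K[0,0]*c[0]/c[2],K[1,2]+K[1,1]*c[1]/c[2]])
def blobs(f,lo,hi,amin=30):
    h=cv2.cvtColor(f['pixels'],cv2.COLOR_RGB2HSV); m=cv2.inRange(h,np.array(lo),np.array(hi))
    cs,_=cv2.findContours(m,cv2.RETR_EXTERNAL,cv2.CHAIN_APPROX_NONE)
    return sorted([c for c in cs if cv2.contourArea(c)>amin],key=cv2.contourArea,reverse=True)
COL=dict(blue=((112,120,60),(128,255,255)),red=((0,200,120),(4,255,255)),brass=((14,130,120),(24,255,255)),green=((50,120,40),(70,255,255)),yellow=((23,150,120),(32,255,255)))
E
python3 - <<'E'
from h import *
f=grab('top')
for k,(lo,hi) in COL.items():
    for c in blobs(f,lo,hi):
        (x,y),r=cv2.minEnclosingCircle(c); e=cv2.fitEllipse(c) if len(c)>5 else 0
        print(k,cv2.contourArea(c),np.round((x,y,r),1),np.round(e[0],1),np.round(e[1],1))
# deck corners
h=cv2.cvtColor(f['pixels'],cv2.COLOR_RGB2HSV)
print([h[v,u] for u,v in [(260,210),(350,110),(215,188),(240,188),(293,145),(340,148),(282,117),(373,140)]])
t=f['pixels'][75:250,170:420,::-1]; cv2.imwrite('pics/crop0.png',cv2.resize(t,None,fx=3,fy=3,interpolation=cv2.INTER_CUBIC))
E
```

```text
blue 1282.5 [138.6 189.2  27.9] [138.1 189.7] [40.  51.6]
blue 347.0 [102.    3.5  30.1] [101.8   9. ] [23.8 52.1]
blue 76.0 [117. 383.  11.] [117.  380.9] [ 5.3 23.1]
red 139.0 [374.  142.5   7.2] [374.  142.7] [12.9 13.9]
brass 42488.0 [275.5 306.5 244.7] [281.4 295.1] [172.9 470.1]
brass 12155.5 [449.6 113.8  92.2] [450.9 103.7] [116.  162.3]
brass 2685.5 [ 12.  290.   86.8] [ 11.5 297.1] [ 24.8 212.7]
brass 1045.0 [292.6 162.2  18.8] [292.8 162.2] [36.4 36.6]
brass 694.5 [151.   69.   57.3] [149.   73.1] [43.6 87.9]
brass 409.0 [502.  177.5  15.4] [500.8 176.7] [23.  25.7]
brass 342.0 [462.5 356.   25.8] [464.7 357.4] [13.  47.4]
brass 308.5 [268.   72.9  33. ] [269.1  78.9] [22.3 55.1]
brass 240.5 [ 70.8 217.5  29.7] [ 68.1 220. ] [24.  53.5]
brass 206.5 [215.8  67.6  19.1] [216.4  64. ] [21.3 33.7]
brass 148.0 [484.1  36.5  27.1] [486.9  38.2] [ 8.7 52.5]
brass 133.5 [ 62.  192.   19.4] [ 59.9 192.3] [20.7 32. ]
brass 98.0 [255.5  58.5  16.9] [253.6  60.9] [13.3 29.1]
brass 93.0 [507.  200.3   7.4] [506.4 200.3] [11.1 13.1]
brass 87.0 [501.9 209.3  18.1] [503.3 207.1] [ 8.1 36.
[... 564 characters left out ...]
]
brass 36.5 [ 45.  177.5   8.7] [ 45.4 178.3] [ 6.2 17.8]
brass 31.5 [ 22.2 180.5   7.7] [ 21. 180.] [ 9.2 13.5]
brass 30.5 [501.5 161.    9.6] [501.8 161. ] [ 2.9 21.7]
green 938.0 [148.2 136.6  19.3] [148.2 136.2] [30.9 38.9]
green 269.5 [248.  161.7   9.8] [248.  161.7] [18.3 18.9]
green 116.0 [ 35.5 344.    6.6] [ 35.5 343.8] [11.9 12.6]
yellow 203.0 [ 92.  235.   16.8] [ 92.  234.9] [ 7.  42.8]
[array([104,  48,  91], dtype=uint8), array([105,  42,  85], dtype=uint8), array([105,  50,  92], dtype=uint8), array([104,  50,  87], dtype=uint8), array([ 19, 191, 136], dtype=uint8), array([120,   9, 137], dtype=uint8), array([ 14, 176,  90], dtype=uint8), array([104,  16, 177], dtype=uint8)]
```

View pics/crop0.png

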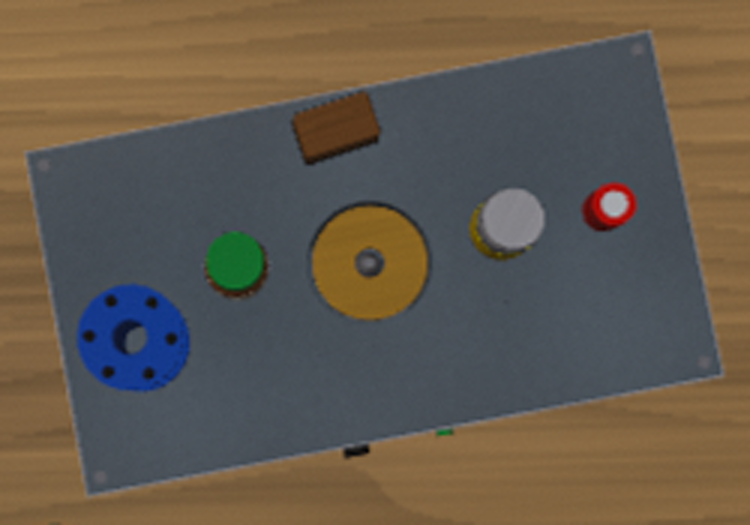

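```bash
cat > meas.py <<'E'
from h import *
f=grab('top'); s=grab('scene')
def cen(f,lo,hi,roi,pick='ell'):
    g=dict(f); m=np.zeros_like(f['pixels']); x0,y0,x1,y1=roi; m[y0:y1,x0:x1]=f['pixels'][y0:y1,x0:x1]; g['pixels']=m
    b=blobs(g,lo,hi,15)
    c=cv2.convexHull(b[0]); e=cv2.fitEllipse(c); return np.array(e[0]),e[1]
B=((105,150,60),(128,255,255))
T={}
T['spool']=(cen(f,*B,(185,150,245,225)),165)
T['plate']=(cen(f,*COL['brass'],(265,135,320,190)),89.5)
T['jar']=(cen(f,*COL['green'],(235,145,265,180)),160)
T['tin']=(cen(f,(0,0,120),(180,30,255),(325,130,356,168)),155)
T['plugspot']=(cen(f,(0,0,150),(180,60,255),(362,130,385,155)),140)
T['block']=(cen(f,(5,100,30),(18,255,140),(265,104,300,132)),123)
P={}
for k,((c,ax),z) in T.items():
    P[k]=onz(f,*c,z); print(k,np.round(c,1),np.round(ax,1),np.round(P[k],1),'diam mm',np.round(np.array(ax)/353.66*(1118-z),1))
    print('   scene reproj',np.round(proj(s,P[k]),1))
# deck outline
hsv=cv2.cvtColor(f['pixels'],cv2.COLOR_RGB2HSV); m=cv2.inRange(hsv,(95,20,50),(115,100,130)); m[:80]=0;m[245:]=0;m[:,:175]=0;m[:,415:]=0
c=max(cv2.findContours(m,0,2)[0],key=cv2.contourArea); r=cv2.boxPoints(cv2.minAreaRect(c)); Q=np.array([onz(f,*p,90)[:2] for p in r]); print(Q.round(1),Q.mean(0)); d=np.diff(np.vstack([Q,Q[:1]]),axis=0); print(np.linalg.norm(d,axis=1),np.degrees(np.arctan2(d[:,1],d[:,0])))
E
python3 meas.py
```

```text
spool [214.  187.4] [35.  37.8] [477.5 223.  165. ] diam mm [ 94.4 101.8]
   scene reproj [308.3 159.7]
plate [292.7 162.2] [36.9 37.6] [549.3   1.3  89.5] diam mm [107.2 109.3]
   scene reproj [241.2 239.1]
jar [248.  161.7] [18.8 19.5] [545.1 129.1 160. ] diam mm [50.9 52.8]
   scene reproj [290.  197.6]
tin [340.8 147.3] [19.1 19.8] [ 576.9 -124.9  155. ] diam mm [52.1 53.8]
   scene reproj [191.5 261.9]
plugspot [374.4 142.4] [7.3 8.1] [ 589.9 -221.2  140. ] diam mm [20.1 22.4]
   scene reproj [150.1 292.8]
block [281.7 116.8] [19.1 34.8] [675.5  30.8 123. ] diam mm [53.9 97.9]
   scene reproj [282.5 272.8]
[[ 669.9  336.5]
 [ 766.1 -286.4]
 [ 430.1 -332.1]
 [ 332.4  279.7]] [549.62617367  -0.55216742]
[630.24214099 339.10920752 619.55936187 342.23400073] [ -81.22410946 -172.24858334   99.06698667    9.5506656 ]
```

The crop shows the small blue spool at full-image (214,187), with the jar (248,162), the tin (340,147), the plug (374,142) and the plate (293,162). Its flange measures about 96 mm and the table one is larger, so the deck spool is the right one.

The flange is wider than the jaw opening, so I'll push it with the jaws part-open as a two-finger fork. The route goes around the jar on the robot side.

```bash
cat >> h.py <<'E'
def pln(tgt,yaw,n,start=None):
    """rows from present (or start=(pos,yaw)) to tgt, n rows; assumes tool down"""
    if start is None:
        s=env.state(); p=np.array(s['ee_pos']); y=s['ee_rot'][2]; print('now',p.round(1),np.round(s['ee_rot'],2))
    else: p,y=np.array(start[0],float),start[1]
    dy=(yaw-y+180)%360-180; D=(np.array(tgt,float)-p)/n
    for i in range(n):
        t=np.radians(y+dy*i/n); c,s_=np.cos(t),np.sin(t)
        print([[0,0,round(-dy/n,1)],[round(c*D[0]+s_*D[1],1),round(s_*D[0]-c*D[1],1),round(-D[2],1)]])
E
python3 -c "
from h import *
pln((484,289,240),-6,18)"
```

```text
now [ 156.  -553.3  213.7] [-1.800e+02  3.000e-02 -7.426e+01]
[[0, 0, np.float64(-3.8)], [np.float64(-40.1), np.float64(-30.2), np.float64(-1.5)]]
[[0, 0, np.float64(-3.8)], [np.float64(-38.0), np.float64(-32.8), np.float64(-1.5)]]
[[0, 0, np.float64(-3.8)], [np.float64(-35.8), np.float64(-35.3), np.float64(-1.5)]]
[[0, 0, np.float64(-3.8)], [np.float64(-33.3), np.float64(-37.6), np.float64(-1.5)]]
[[0, 0, np.float64(-3.8)], [np.float64(-30.8), np.float64(-39.7), np.float64(-1.5)]]
[[0, 0, np.float64(-3.8)], [np.float64(-28.1), np.float64(-41.6), np.float64(-1.5)]]
[[0, 0, np.float64(-3.8)], [np.float64(-25.3), np.float64(-43.4), np.float64(-1.5)]]
[[0, 0, np.float64(-3.8)], [np.float64(-22.4), np.float64(-45.0), np.float64(-1.5)]]
[[0, 0, np.float64(-3.8)], [np.float64(-19.3), np.float64(-46.3), np.float64(-1.5)]]
[[0, 0, np.float64(-3.8)], [np.float64(-16.2), np.float64(-47.5), np.float64(-1.5)]]
[[0, 0, np.float64(-3.8)], [np.float64(-13.0), np.float64(-48.5), np.float64(-1.5)]]
[[0, 0, np.float64(-3.8)], [np.float64(-9.8), np.float64(-49.2), np.float64(-1.5)]]
[[0, 0, np.float64(-3.8)], [np.float64(-6.5), np.float64(-49.8), np.float64(-1.5)]]
[[0, 0, np.float64(-3.8)], [np.float64(-3.2), np.float64(-50.1), np.float64(-1.5)]]
[[0, 0, np.float64(-3.8)], [np.float64(0.1), np.float64(-50.2), np.float64(-1.5)]]
[[0, 0, np.float64(-3.8)], [np.float64(3.4), np.float64(-50.1), np.float64(-1.5)]]
[[0, 0, np.float64(-3.8)], [np.float64(6.7), np.float64(-49.8), np.float64(-1.5)]]
[[0, 0, np.float64(-3.8)], [np.float64(10.0), np.float64(-49.2), np.float64(-1.5)]]
```

Call:
servo_tool:
  plan:
    - [[0,0,-4],[-40,-30,-4],66]
    - [[0,0,-4],[-38,-33,-4],66]
    - [[0,0,-4],[-36,-35,-4],66]
    - [[0,0,-4],[-33,-38,-4],66]
    - [[0,0,-4],[-31,-40,-4],66]
    - [[0,0,-4],[-28,-42,-4],66]
    - [[0,0,-4],[-25,-43,-4],66]
    - [[0,0,-4],[-22,-45,-2],66]
    - [[0,0,-4],[-19,-46,-2],66]
    - [[0,0,-4],[-16,-48,-2],66]

```text
time_s: 1.55
ee_pos: [332.0, -70.5, 248.9]
ee_rot: [-179.8, -0.3, -33.4]
force: [0.6, -0.8, 0.3]
gripper_width: 65.9
```

```bash
python3 -c "
from h import *
pln((484,289,240),-6,10)"|sed 's/np.float64//g'
```

```text
now [332.  -70.5 248.9] [-179.85   -0.35  -33.44]
[[0, 0, (-2.7)], [(-7.1), (-38.4), (0.9)]]
[[0, 0, (-2.7)], [(-5.3), (-38.7), (0.9)]]
[[0, 0, (-2.7)], [(-3.4), (-38.9), (0.9)]]
[[0, 0, (-2.7)], [(-1.6), (-39.0), (0.9)]]
[[0, 0, (-2.7)], [(0.3), (-39.0), (0.9)]]
[[0, 0, (-2.7)], [(2.2), (-39.0), (0.9)]]
[[0, 0, (-2.7)], [(4.0), (-38.8), (0.9)]]
[[0, 0, (-2.7)], [(5.9), (-38.6), (0.9)]]
[[0, 0, (-2.7)], [(7.7), (-38.3), (0.9)]]
[[0, 0, (-2.7)], [(9.6), (-37.8), (0.9)]]
```

Call:
servo_tool:
  plan:
    - [[0,0,-3],[-8,-43,1],66]
    - [[0,0,-3],[-6,-43,1],66]
    - [[0,0,-3],[-4,-43,1],66]
    - [[0,0,-3],[-2,-43,1],66]
    - [[0,0,-3],[0,-43,1],66]
    - [[0,0,-3],[2,-43,1],66]
    - [[0,0,-3],[4,-43,1],66]
    - [[0,0,-3],[6,-43,1],66]
    - [[0,0,-3],[8,-43,1],66]
    - [[0,0,0],[0,0,0],66]

```text
time_s: 2.8
ee_pos: [474.4, 309.8, 240.9]
ee_rot: [179.9, -0.7, -5.1]
force: [0.2, -0.5, 0.6]
gripper_width: 65.9
```

```bash
python3 -c "
from h import *
pln((484.4,288.7,98),-6,8)
f=grab('wrist','w1.png');grab('top','t1.png')"|sed 's/np.float64//g'
```

```text
now [474.4 309.8 240.9] [179.93  -0.7   -5.1 ]
[[0, 0, (0.1)], [(1.5), (2.5), (17.9)]]
[[0, 0, (0.1)], [(1.5), (2.5), (17.9)]]
[[0, 0, (0.1)], [(1.5), (2.5), (17.9)]]
[[0, 0, (0.1)], [(1.5), (2.5), (17.9)]]
[[0, 0, (0.1)], [(1.5), (2.5), (17.9)]]
[[0, 0, (0.1)], [(1.5), (2.5), (17.9)]]
[[0, 0, (0.1)], [(1.5), (2.5), (17.9)]]
[[0, 0, (0.1)], [(1.5), (2.5), (17.9)]]
```

View pics/w1.png

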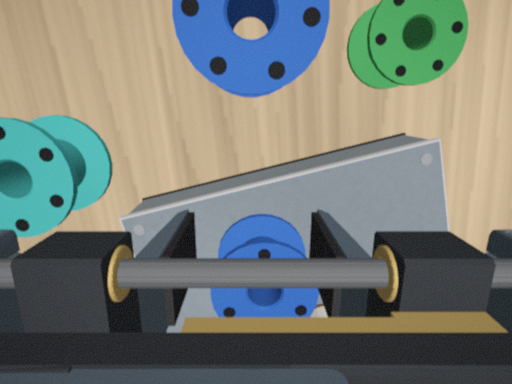

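View pics/t1.png

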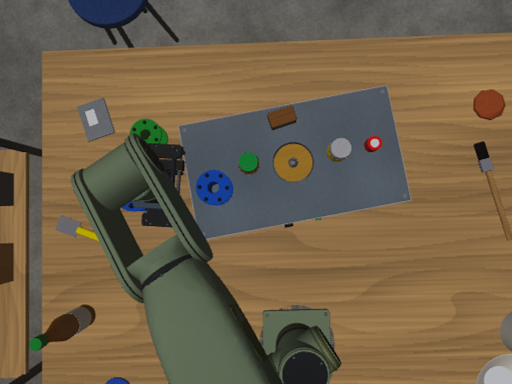

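Wrist view: the spool top is at about (263,290) between the fingers, with the deck end above it at about (280,180). Now I descend behind the spool.

Call:
servo_tool:
  plan:
    - [[0,-0.7,0],[5,5,15],66]
    - [[0,0,0],[3,6,18],66]
    - [[0,0,0],[2,5,20],66]
    - [[0,0,0],[2,4,20],66]
    - [[0,0,0],[0,0,20],66]
    - [[0,0,0],[0,0,20],66]
    - [[0,0,0],[0,0,14],66]
    - [[0,0,0],[0,0,8],66]
    - [[0,0,0],[0,0,4],66]
    - [[0,0,0],[0,0,0],66]

```text
time_s: 4.15
ee_pos: [483.6, 273.3, 96.5]
ee_rot: [179.8, 0.1, -6.0]
force: [0.8, 1.3, -0.8]
gripper_width: 66.1
```

```bash
python3 -c "
from h import *
pln((484.4,288.7,96),-6,1)
f=grab('scene','s2.png');grab('top','t2.png')"|sed 's/np.float64//g'; python3 meas.py | grep -A1 spool
```

```text
now [483.6 273.3  96.5] [ 1.7979e+02  1.3000e-01 -6.0000e+00]
[[0, 0, (-0.0)], [(-0.8), (-15.4), (0.5)]]
spool [218.8 186.8] [26.8 36.2] [478.9 210.  165. ] diam mm [72.1 97.5]
   scene reproj [304.  162.2]
```

View pics/s2.png

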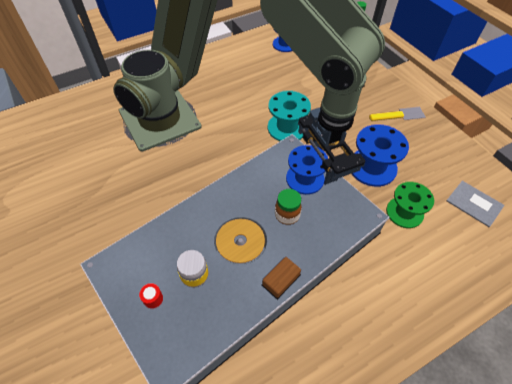

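```bash
python3 -c "
from h import *
pln((451.6,192.2,94),-6,9)"|sed 's/np.float64//g'
```

```text
now [483.6 273.3  96.5] [ 1.7978e+02  1.3000e-01 -5.9800e+00]
[[0, 0, (0.0)], [(-2.6), (9.3), (0.3)]]
[[0, 0, (0.0)], [(-2.6), (9.3), (0.3)]]
[[0, 0, (0.0)], [(-2.6), (9.3), (0.3)]]
[[0, 0, (0.0)], [(-2.6), (9.3), (0.3)]]
[[0, 0, (0.0)], [(-2.6), (9.3), (0.3)]]
[[0, 0, (0.0)], [(-2.6), (9.3), (0.3)]]
[[0, 0, (0.0)], [(-2.6), (9.3), (0.3)]]
[[0, 0, (0.0)], [(-2.6), (9.3), (0.3)]]
[[0, 0, (0.0)], [(-2.6), (9.3), (0.3)]]
```

Call:
servo_tool:
  plan:
    - [[0,0,0],[-1,3,2],66]
    - [[0,0,0],[-2,6,1],66]
    - [[0,0,0],[-3,9,0],66]
    - [[0,0,0],[-3,9,0],66]
    - [[0,0,0],[-3,9,0],66]
    - [[0,0,0],[-3,9,0],66]
    - [[0,0,0],[-3,9,0],66]
    - [[0,0,0],[-3,9,0],66]
    - [[0,0,0],[-2,6,0],66]
    - [[0,0,0],[0,0,0],66]

```text
time_s: 5.6
ee_pos: [453.5, 204.0, 95.4]
ee_rot: [-179.9, -0.2, -6.0]
force: [1.1, 1.1, 1.1]
gripper_width: 66.2
```

```bash
python3 -c "
from h import *
pln((451.6,192.2,94),-6,1)
f=grab('scene','s3.png');grab('top','t3.png')"|sed 's/np.float64//g'; python3 meas.py | grep -A1 spool
```

```text
now [453.5 204.   95.4] [-179.93   -0.21   -6.  ]
[[0, 0, (-0.0)], [(-0.7), (12.0), (1.4)]]
spool [241.3 186.2] [10.7 16.9] [478.5 148.9 165. ] diam mm [28.8 45.7]
   scene reproj [281.9 172.1]
```

View pics/t3.png

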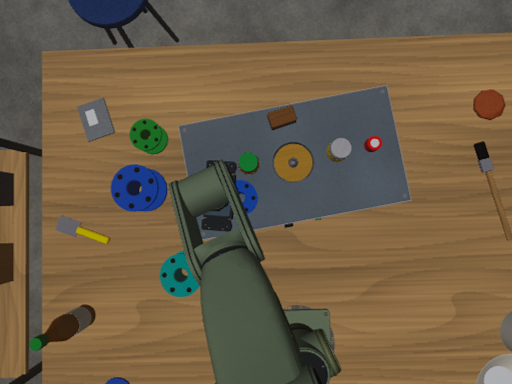

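View pics/s3.png

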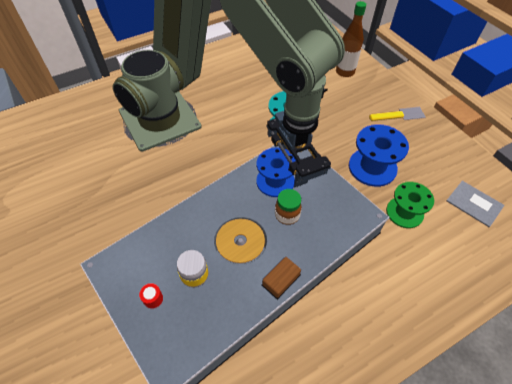

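Scene view: the spool is upright against the fork at about (276,165), with the jar beside it at (289,205) undisturbed. Continuing past the jar while turning the fork.

```bash
cat >> h.py <<'E'
def spool_scene(s,z=165):
    h=cv2.cvtColor(s['pixels'],cv2.COLOR_RGB2HSV); m=cv2.inRange(h,(105,150,130),(128,255,255)); return m
def pred():
    s=env.state(); t=np.radians(s['ee_rot'][2]); p=s['ee_pos']; w=s['gripper_width']/2
    d=16+np.sqrt(48**2-w*w); c=np.array([p[0]+d*np.sin(t),p[1]-d*np.cos(t)]); a=np.radians(8.9); r=c-np.array([549.4,0.8])
    print('spool pred',c.round(1),'own',np.round([r@[np.cos(a),np.sin(a)],r@[-np.sin(a),np.cos(a)]],1)); return c
E
python3 -c "
from h import *
c=pred(); s=grab('scene'); print(proj(s,[*c,165]), [proj(s,[c[0]+48*np.cos(t),c[1]+48*np.sin(t),165]).round(0) for t in np.arange(4)*np.pi/2])
cv2.imwrite('pics/c3.png',cv2.resize(s['pixels'][120:240,220:360,::-1],None,fx=4,fy=4))
pln((447.7,132.7,94),9,8)
"|sed 's/np.float64//g'
```

```text
spool pred [448.4 154. ] own [-76.1 167. ]
[276.98922256 162.5164738 ] [array([288., 177.]), array([294., 155.]), array([267., 149.]), array([259., 170.])]
now [453.7 204.5  95.1] [-179.94   -0.19   -5.96]
[[0, 0, (-1.9)], [(0.2), (9.0), (0.1)]]
[[0, 0, (-1.9)], [(-0.1), (9.0), (0.1)]]
[[0, 0, (-1.9)], [(-0.4), (9.0), (0.1)]]
[[0, 0, (-1.9)], [(-0.7), (9.0), (0.1)]]
[[0, 0, (-1.9)], [(-1.0), (9.0), (0.1)]]
[[0, 0, (-1.9)], [(-1.3), (8.9), (0.1)]]
[[0, 0, (-1.9)], [(-1.6), (8.9), (0.1)]]
[[0, 0, (-1.9)], [(-1.9), (8.8), (0.1)]]
```

View pics/c3.png

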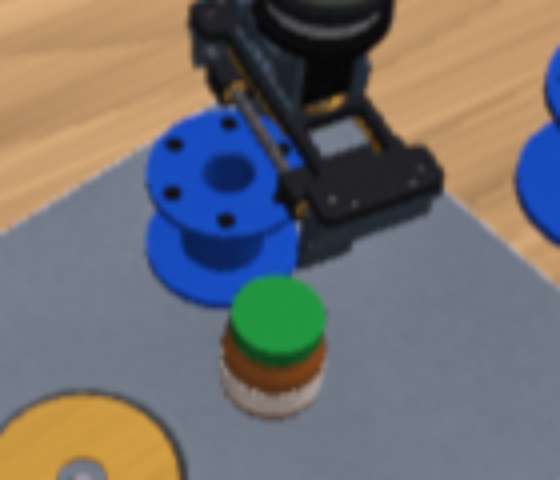

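The bore is at crop (229,173), which is scene (277,163). The fork prediction was (277,162.5), so they agree.

Call:
servo_tool:
  plan:
    - [[0,0,-1],[0,4,0],66]
    - [[0,0,-2],[0,8,0],66]
    - [[0,0,-2],[0,9,0],66]
    - [[0,0,-2],[0,9,0],66]
    - [[0,0,-2],[-1,9,0],66]
    - [[0,0,-2],[-1,9,0],66]
    - [[0,0,-2],[-1,9,0],66]
    - [[0,0,-2],[-2,9,0],66]
    - [[0,0,0],[-1,5,0],66]
    - [[0,0,0],[0,0,0],66]

```text
time_s: 7.1
ee_pos: [447.1, 134.6, 95.0]
ee_rot: [-179.5, 0.0, 9.6]
force: [0.4, 0.5, 0.4]
gripper_width: 65.9
```

```bash
python3 -c "
from h import *
c=pred(); s=grab('scene'); print(proj(s,[*c,165]))
g=dict(s)
p=s['pixels'].copy(); p[:, :200]=0;p[:,280:]=0;p[:205]=0;p[280:]=0; g['pixels']=p
b=blobs(g,*COL['brass']); e=cv2.fitEllipse(cv2.convexHull(b[0])); print('plate',e, onz(s,*e[0],89.5))
cv2.imwrite('pics/c4.png',cv2.resize(s['pixels'][120:270,200:360,::-1],None,fx=4,fy=4))
print(env.state()['ee_pos'],env.state()['ee_rot'])
"|sed 's/np.float64//g'
```

```text
spool pred [455.6  84.5] own [-79.7  97.2]
[252.78223153 176.18518456]
plate ((240.0122528076172, 240.3017578125), (43.69219207763672, 48.65904998779297), 84.89392852783203) [550.6293232   -2.48494078  89.5       ]
[447.08996749 134.71659256  94.90143861] [-1.79526279e+02  3.30707246e-02  9.65690280e+00]
```

View pics/c4.png

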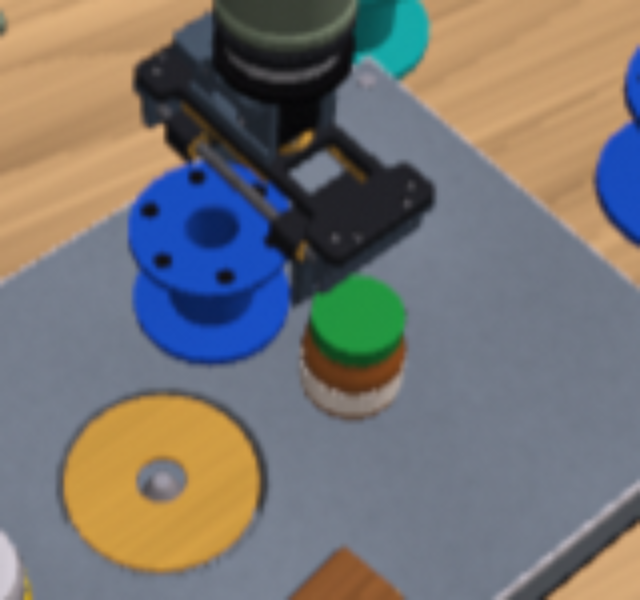

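```bash
python3 -c "
from h import *
C=np.array([455.6,84.5]); d=57; prev=([447.1,134.7,95],9.65)
for yaw in [9.65,16,24,32,40,48]:
    t=np.radians(yaw); p=[C[0]-d*np.sin(t),C[1]+d*np.cos(t),94.5]
    pln(p,yaw,1,prev); prev=(p,yaw)
print(p)
"|sed 's/np.float64//g'
```

```text
[[0, 0, -0.0], [(-0.0), (-6.1), (0.5)]]
[[0, 0, -6.3], [(-6.3), (0.3), (-0.0)]]
[[0, 0, -8.0], [(-7.9), (0.6), (-0.0)]]
[[0, 0, -8.0], [(-7.9), (0.6), (-0.0)]]
[[0, 0, -8.0], [(-7.9), (0.6), (-0.0)]]
[[0, 0, -8.0], [(-7.9), (0.6), (-0.0)]]
[(413.2407449477885), (122.64044456245492), 94.5]
```

Call:
servo_tool:
  plan:
    - [[0,0,0],[0,-6,0],66]
    - [[0.5,0,0],[0,-2,0],66]
    - [[0,0,-6],[-6,0,0],66]
    - [[0,0,-8],[-8,0,0],66]
    - [[0,0,-8],[-8,0,0],66]
    - [[0,0,-8],[-8,0,0],66]
    - [[0,0,-8],[-8,0,0],66]
    - [[0,0,0],[0,0,0],66]
    - [[0,0,0],[0,0,0],66]
    - [[0,0,0],[0,0,0],66]

```text
time_s: 8.4
ee_pos: [408.2, 127.2, 92.8]
ee_rot: [-179.0, -0.2, 48.8]
force: [0.6, 0.1, 0.1]
gripper_width: 66.2
```

```bash
python3 -c "
from h import *
s=grab('scene'); cv2.imwrite('pics/c5.png',cv2.resize(s['pixels'][120:270,200:360,::-1],None,fx=4,fy=4))
W=np.array([550,-.6]);C=np.array([455.6,84.5]); st=env.state(); print(st['ee_pos'],st['ee_rot'],np.degrees(np.arctan2(W[0]-C[0],C[1]-W[1])))
"|sed 's/np.float64//g'
```

```text
[408.26422731 127.13586414  92.85264139] [-178.96343388   -0.20232234   48.8345179 ] 47.9658759459671
```

View pics/c5.png

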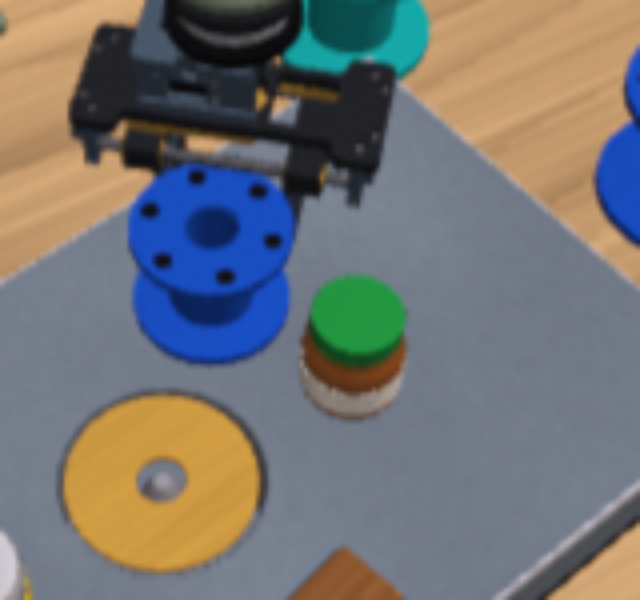

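Call:
servo_tool:
  plan:
    - [[-1,0,0.8],[0,6,-1],66]
    - [[0,0,0],[0,6,0],66]
    - [[0,0,0],[0,8,0],66]
    - [[0,0,0],[0,10,0],66]
    - [[0,0,0],[0,10,0],66]
    - [[0,0,0],[0,10,0],66]
    - [[0,0,0],[0,10,0],66]
    - [[0,0,0],[0,10,0],66]
    - [[0,0,0],[0,10,0],66]
    - [[0,0,0],[0,3,0],66]

```text
time_s: 9.7
ee_pos: [473.4, 68.1, 93.5]
ee_rot: [-179.8, -0.1, 47.8]
force: [-1.0, 2.1, 2.6]
gripper_width: 66.1
```

```bash
python3 -c "
from h import *
s=grab('scene'); cv2.imwrite('pics/c6.png',cv2.resize(s['pixels'][140:290,200:360,::-1],None,fx=4,fy=4))
c=pred(); print(proj(s,[*c,165]))
t=grab('top'); cv2.imwrite('pics/t6.png',cv2.resize(t['pixels'][100:230,190:390,::-1],None,fx=4,fy=4))
pln((512.1,33.6,94),48,1)
"|sed 's/np.float64//g'
```

```text
spool pred [511.3  33.9] own [-32.5  38.6]
[245.09117343 202.86420753]
now [473.4  68.1  93.5] [-1.7988e+02 -1.4000e-01  4.7860e+01]
[[0, 0, (-0.1)], [(0.4), (51.9), (-0.5)]]
```

View pics/c6.png

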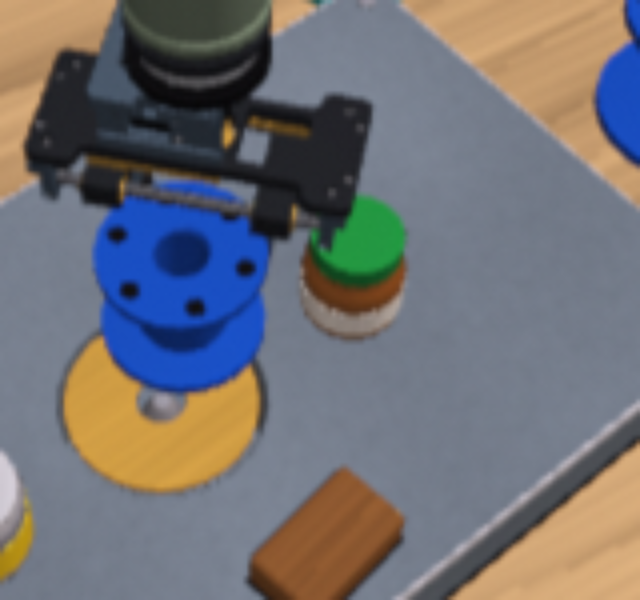

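View pics/t6.png

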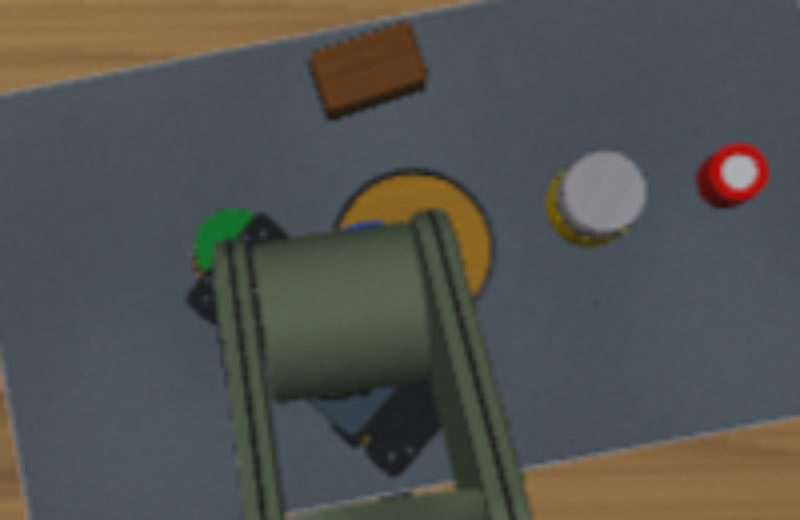

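Scene crop: the bore is at (182,252), which is scene (245.5,203), against a prediction of (245.1,202.9). The spool is part-way onto the plate and the jar is untouched.

Call:
servo_tool:
  plan:
    - [[0,0,0],[0,5,0],66]
    - [[0,0,0],[0,7,0],66]
    - [[0,0,0],[0,8,0],66]
    - [[0,0,0],[0,8,0],66]
    - [[0,0,0],[0,7,0],66]
    - [[0,0,0],[0,5,0],66]
    - [[0,0,0],[0,4,0],66]
    - [[0,0,0],[0,3,0],66]
    - [[0,0,0],[0,0,0],66]
    - [[0,0,0],[0,0,0],66]

```text
time_s: 11.05
ee_pos: [509.9, 34.6, 93.2]
ee_rot: [-179.8, -0.1, 47.9]
force: [-0.5, 2.0, 0.5]
gripper_width: 65.8
```

```bash
python3 -c "
from h import *
s=grab('scene'); cv2.imwrite('pics/c7.png',cv2.resize(s['pixels'][170:290,180:320,::-1],None,fx=5,fy=5,interpolation=cv2.INTER_CUBIC))
c=pred(); print(proj(s,[*c,165]))
pln((512.1,33.6,94),48,1)
for W in [(549.3,1.3),(550.6,-2.5),(550,-.6)]: print(W,proj(s,[*W,165]),proj(s,[*W,98]))
"|sed 's/np.float64//g'
```

```text
spool pred [5.476e+02 5.000e-01] own [-1.8 -0. ]
[239.51012107 221.83584741]
now [509.9  34.6  93.2] [-1.7983e+02 -9.0000e-02  4.7890e+01]
[[0, 0, (-0.1)], [(0.7), (2.3), (-0.8)]]
(549.3, 1.3) [240.21614094 222.28201002] [241.09640397 237.34541533]
(550.6, -2.5) [238.92175069 223.51171993] [239.88665786 238.52617542]
(550, -0.6) [239.58082196 222.91407809] [240.50263239 237.95237254]
```

View pics/c7.png

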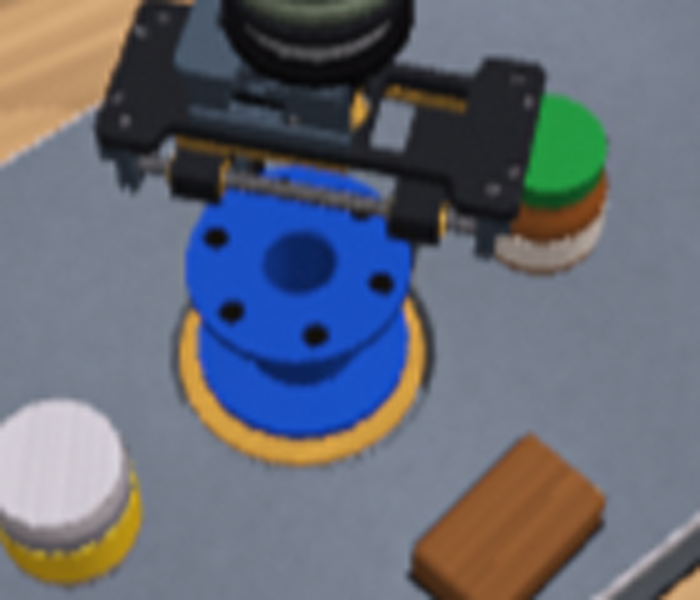

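```bash
python3 -c "
from h import *
s=grab('scene')
h=cv2.cvtColor(s['pixels'],cv2.COLOR_RGB2HSV)
br=cv2.inRange(h,(12,120,90),(26,255,255)); bl=cv2.inRange(h,(105,150,40),(128,255,255))
def circ(W,r,z): return np.array([proj(s,[W[0]+r*np.cos(t),W[1]+r*np.sin(t),z]) for t in np.linspace(0,6.283,721)])
W=(550.6,-2.5)
pl=circ(W,56,89.5); fl=circ(W,48,98); fb=circ(W,48,89.5)
print('pred plate L,R,B',pl[:,0].min(),pl[:,0].max(),pl[:,1].max()); print('pred flange L R B',fl[:,0].min(),fl[:,0].max(),max(fl[:,1].max(),fb[:,1].max()))
for v in range(234,264,3):
    b=np.where(br[v,205:275])[0]+205; u=np.where(bl[v,205:275])[0]+205; print(v,b[:1],u[:1],u[-1:],b[-1:], 'pred', [round(x,1) for x in (pl[(abs(pl[:,1]-v)<.4)][:,0].min(),pl[(abs(pl[:,1]-v)<.4)][:,0].max())])
for u in range(226,256,4):
    c=np.where(bl[225:275,u])[0]+225; d=np.where(br[225:275,u])[0]+225; print(u,'blue bottom',c[-1:],'brass',d[-1:], 'predgap', round(pl[abs(pl[:,0]-u)<.4][:,1].max()-fb[abs(fb[:,0]-u)<.4][:,1].max(),1))
"
```

```text
pred plate L,R,B 215.3364601308736 264.65403723067004 263.13304607981297
pred flange L R B 218.57862092768946 261.1869251964978 259.76311655720565
234 [217] [221] [260] [263] pred [np.float64(216.7), np.float64(263.6)]
237 [216] [220] [260] [264] pred [np.float64(215.8), np.float64(264.4)]
240 [216] [220] [260] [264] pred [np.float64(215.4), np.float64(264.7)]
243 [216] [221] [259] [264] pred [np.float64(215.4), np.float64(264.6)]
246 [217] [222] [258] [263] pred [np.float64(215.8), np.float64(264.0)]
249 [218] [224] [256] [262] pred [np.float64(216.6), np.float64(263.0)]
252 [220] [226] [253] [260] pred [np.float64(218.1), np.float64(261.4)]
255 [222] [231] [249] [257] pred [np.float64(220.3), np.float64(259.1)]
258 [226] [] [] [254] pred [np.float64(223.4), np.float64(255.9)]
261 [232] [] [] [248] pred [np.float64(228.1), np.float64(250.9)]
226 blue bottom [252] brass [258] predgap 4.1
230 blue bottom [254] brass [260] predgap 3.7
234 blue bottom [256] brass [261] predgap 3.5
238 blue bottom [256] brass [262] predgap 3.4
242 blue bottom [256] brass [262] predgap 3.4
246 blue bottom [255] brass [261] predgap 3.5
250 blue bottom [254] brass [260] predgap 3.7
254 blue bottom [251] brass [258] predgap 4.1
```

The side gaps are symmetric (4 px each), but the front gap is 5–6 px against a predicted 3.4. The spool needs about 3 mm more along the push direction.

Call:
servo_tool:
  plan:
    - [[0,0,0],[0,1.5,0],66]
    - [[0,0,0],[0,2,0],66]
    - [[0,0,0],[0,1,0],66]
    - [[0,0,0],[0,0,0],66]
    - [[0,0,0],[0,0,0],66]
    - [[0,0,0],[0,-4,0],66]
    - [[0,0,0],[0,-6,0],66]
    - [[0,0,0],[0,-12,0],66]
    - [[0,0,0],[0,-12,0],66]
    - [[0,0,0],[0,0,-5],66]

```text
time_s: 12.4
ee_pos: [486.7, 55.5, 98.2]
ee_rot: [-179.9, -0.1, 48.0]
force: [0.3, 1.0, -0.4]
gripper_width: 66.1
```

```bash
cat > chk.py <<'E'
from h import *
st=env.state(); print(st['ee_pos'].round(1),st['ee_rot'].round(2),st['force'].round(1))
s=grab('scene')
h=cv2.cvtColor(s['pixels'],cv2.COLOR_RGB2HSV)
br=cv2.inRange(h,(12,120,90),(26,255,255)); bl=cv2.inRange(h,(105,150,30),(128,255,255))
for v in range(237,250,4):
    b=np.where(br[v,205:275])[0]+205; u=np.where(bl[v,205:275])[0]+205; print(v,b[:1],u[:1],u[-1:],b[-1:])
for u in range(234,250,4):
    c=np.where(bl[225:275,u])[0]+225; d=np.where(br[225:275,u])[0]+225; print(u,'blue bottom',c[-1:],'brass',d[-1:])
cv2.imwrite('pics/c8.png',cv2.resize(s['pixels'][170:290,180:320,::-1],None,fx=5,fy=5,interpolation=cv2.INTER_CUBIC))
E
python3 chk.py
```

```text
[486.7  55.5  98.2] [-1.7994e+02 -1.0000e-01  4.7960e+01] [ 0.3  1.  -0.4]
237 [216] [220] [260] [264]
241 [216] [220] [260] [264]
245 [216] [220] [259] [264]
249 [218] [222] [257] [262]
234 blue bottom [257] brass [261]
238 blue bottom [258] brass [262]
242 blue bottom [258] brass [262]
246 blue bottom [257] brass [261]
```

View pics/c8.png

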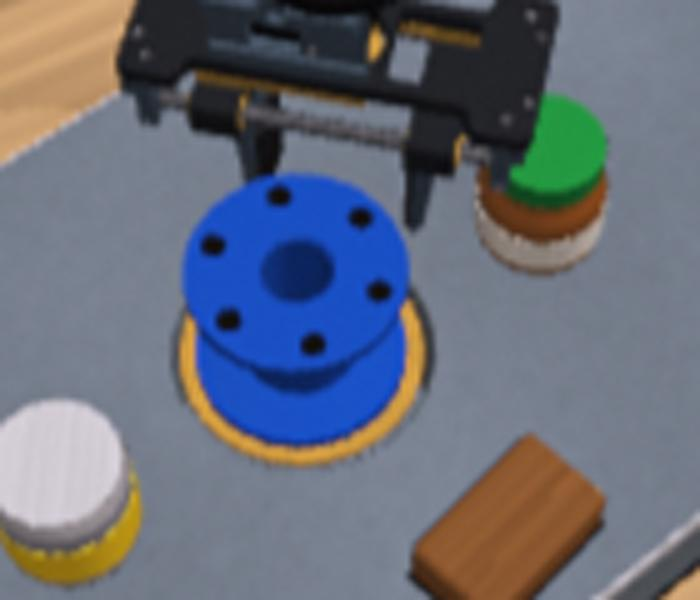

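Gaps are now 4/4/4 px, so the spool is centred on the plate, and the fork has backed clear. Next I raise, move over the spool and press.

Call:
servo_tool:
  plan:
    - [[0,0,0],[0,-3,-15],56]
    - [[0,0,0],[0,0,-22],56]
    - [[0,0,0],[0,0,-22],56]
    - [[0,0,0],[0,0,-18],56]
    - [[0,0,0],[0,10,-7],56]
    - [[0,0,0],[0,20,0],56]
    - [[0,0,0],[0,22,0],56]
    - [[0,0,0],[0,20,0],56]
    - [[0,0,0],[0,8,0],56]
    - [[0,0,0],[0,0,0],56]

```text
time_s: 13.7
ee_pos: [550.9, -1.8, 188.8]
ee_rot: [179.8, -0.3, 47.8]
force: [0.4, -0.0, 0.2]
gripper_width: 56.1
```

```bash
python3 -c "
from h import *
pln((549.8,-1.7,166),48,1)"; python3 chk.py
```

```text
now [550.9  -1.8 188.8] [179.82  -0.3   47.8 ]
[[0, 0, np.float64(-0.2)], [np.float64(-0.7), np.float64(-0.8), np.float64(22.8)]]
[550.9  -1.8 188.8] [179.82  -0.3   47.8 ] [ 0.4 -0.   0.2]
237 [216] [220] [260] [264]
241 [216] [220] [260] [264]
245 [216] [220] [259] [264]
249 [218] [222] [257] [262]
234 blue bottom [257] brass [261]
238 blue bottom [258] brass [262]
242 blue bottom [258] brass [262]
246 blue bottom [257] brass [261]
```

View pics/c8.png

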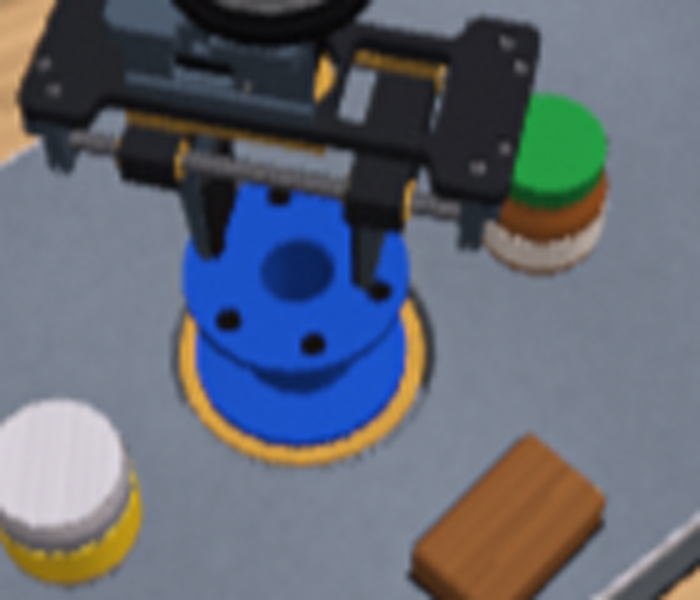

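The fingers straddle the bore at crop (297,270). Descending to press.

Call:
servo_tool:
  plan:
    - [[0,0,0],[-0.5,-0.5,10],56]
    - [[0,0,0],[0,0,8],56]
    - [[0,0,0],[0,0,5],56]
    - [[0,0,0],[0,0,4],56]
    - [[0,0,0],[0,0,5],56]
    - [[0,0,0],[0,0,5],56]
    - [[0,0,0],[0,0,5],56]
    - [[0,0,0],[0,0,5],56]
    - [[0,0,0],[0,0,5],56]
    - [[0,0,0],[0,0,2],56]

```text
time_s: 15.0
ee_pos: [548.7, -0.5, 138.3]
ee_rot: [179.6, -0.3, 48.1]
force: [-0.8, -0.9, 5.8]
gripper_width: 56.3
```

```bash
python3 -c "
from h import *
s=env.state();print(s['ee_pos'],s['ee_rot'],s['force'],s['torque'])
s=grab('scene');cv2.imwrite('pics/c9.png',cv2.resize(s['pixels'][170:290,180:320,::-1],None,fx=5,fy=5,interpolation=cv2.INTER_CUBIC))"
```

```text
[ 5.48706495e+02 -4.51147950e-01  1.38312988e+02] [179.58796212  -0.33071929  48.05110816] [-0.76881322 -0.85866235  5.77316619] [-0.13296755  0.24529933  0.0317659 ]
```

View pics/c9.png

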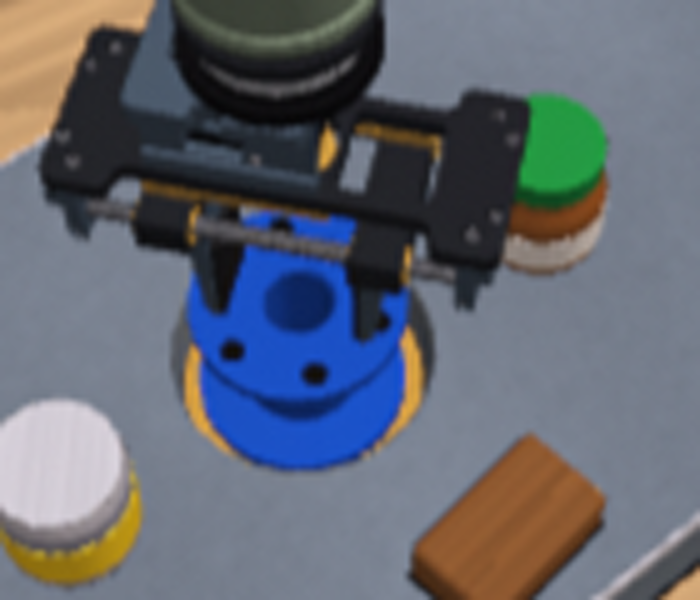

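Call:
servo_tool:
  plan:
    - [[0,0,0],[0,0,5],56]
    - [[0,0,0],[0,0,5],56]
    - [[0,0,0],[0,0,5],56]
    - [[0,0,0],[0,0,5],56]
    - [[0,0,0],[0,0,5],56]
    - [[0,0,0],[0,0,4],56]
    - [[0,0,0],[0,0,4],56]
    - [[0,0,0],[0,0,4],56]
    - [[0,0,0],[0,0,3],56]
    - [[0,0,0],[0,0,2],56]

```text
time_s: 16.3
ee_pos: [548.7, -0.4, 110.0]
ee_rot: [179.2, -0.5, 48.2]
force: [-2.2, 0.3, 9.7]
gripper_width: 55.8
```

```bash
python3 -c "
from h import *
s=env.state();print(s['ee_pos'],s['ee_rot'],s['force'],s['torque'])
s=grab('scene');cv2.imwrite('pics/c10.png',cv2.resize(s['pixels'][170:290,180:320,::-1],None,fx=5,fy=5,interpolation=cv2.INTER_CUBIC))"
```

```text
[ 5.48702433e+02 -3.97354853e-01  1.09965633e+02] [179.17195888  -0.46999116  48.18477974] [-2.21650793  0.32018099  9.74681326] [-0.15216024  0.61964865 -0.06849978]
```

View pics/c10.png

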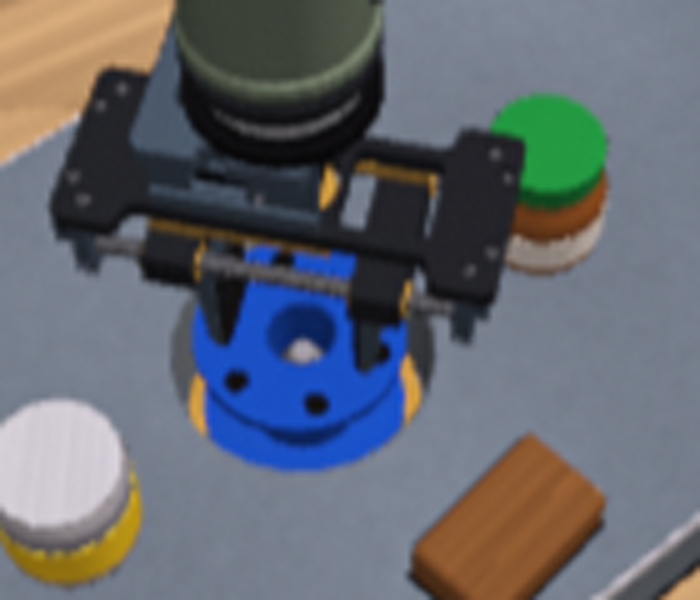

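The TCP is at 110.0 mm, exactly the home height, and the spindle tip shows in the bore. I'll press once more to be sure it is on the stop, then lift off.

Call:
servo_tool:
  plan:
    - [[0,0,0],[0,0,4],56]
    - [[0,0,0],[0,0,5],56]
    - [[0,0,0],[0,0,6],56]
    - [[0,0,0],[0,0,6],56]
    - [[0,0,0],[0,0,6],56]
    - [[0,0,0],[0,0,6],56]
    - [[0,0,0],[0,0,6],56]
    - [[0,0,0],[0,0,6],56]
    - [[0,0,0],[0,0,6],56]
    - [[0,0,0],[0,0,6],56]

```text
time_s: 17.6
ee_pos: [548.8, -0.6, 110.0]
ee_rot: [178.0, -1.1, 48.2]
force: [-10.7, 0.7, 39.2]
gripper_width: 56.1
```

Call:
servo_tool:
  plan:
    - [[0,0,0],[0,0,-2],56]
    - [[0,0,0],[0,0,-5],56]
    - [[0,0,0],[0,0,-15],56]
    - [[0,0,0],[0,0,-25],70]
    - [[0,0,0],[0,0,-30],70]
    - [[0,0,0],[0,0,-30],70]
    - [[0,0,0],[0,0,-15],70]
    - [[0,0,0],[0,-30,0],70]
    - [[0,0,0],[0,-40,0],70]
    - [[0,0,0],[0,-30,0],70]

```text
time_s: 18.85
ee_pos: [469.7, 68.3, 235.7]
ee_rot: [177.9, -1.2, 48.0]
force: [0.7, 0.5, 0.0]
gripper_width: 70.1
```

```bash
python3 -c "
from h import *
s=env.state();print(s['ee_pos'],s['ee_rot'],s['force'],s['torque'])
s=grab('scene');cv2.imwrite('pics/c11.png',cv2.resize(s['pixels'][170:290,180:320,::-1],None,fx=5,fy=5,interpolation=cv2.INTER_CUBIC))
s=grab('top');cv2.imwrite('pics/t11.png',cv2.resize(s['pixels'][100:230,190:390,::-1],None,fx=4,fy=4,interpolation=cv2.INTER_CUBIC))"
```

```text
[469.72119843  68.33974202 235.68507295] [177.94312429  -1.20359726  48.04776703] [0.73266081 0.54488288 0.03940875] [ 0.04493265 -0.1602713  -0.03142609]
```

View pics/c11.png

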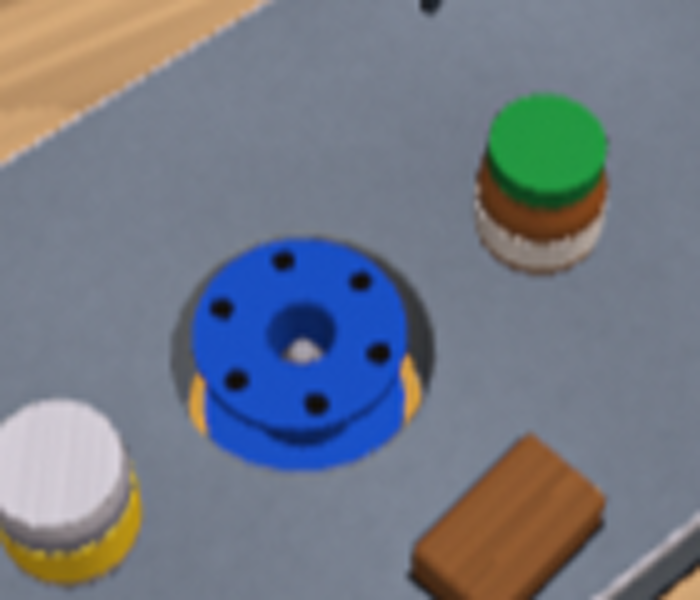

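View pics/t11.png

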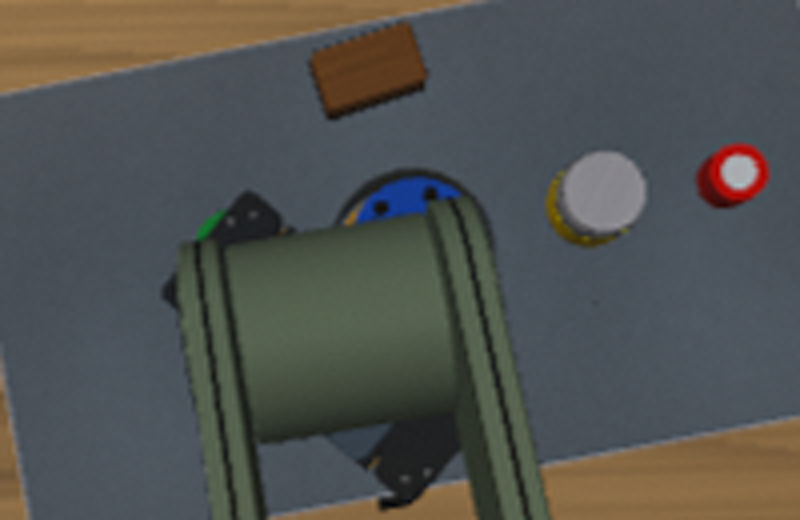

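The plate is home: TCP height stayed at 110.0 under 39 N. The spool is at scene (240,237) with the spindle tip in its bore. Next is the plug, the only red part with a white spot, at top (374,142).

```bash
cat >> h.py <<'E'
def tilt():
    s=env.state(); e=s['ee_rot']; R=Ro.from_euler('xyz',e,degrees=True); T=Ro.from_euler('xyz',[180,0,e[2]],degrees=True); print('tiltfix',np.degrees((R.inv()*T).as_rotvec()).round(2))
E
python3 -c "
from h import *
tilt(); pln((590,-221.2,200),9,9)"|sed 's/np.float64//g'
```

```text
tiltfix [ 2.01 -1.18 -0.02]
now [468.7  68.9 235.7] [177.99  -1.18  48.18]
[[0, 0, (4.4)], [(-15.0), (31.5), (4.0)]]
[[0, 0, (4.4)], [(-12.6), (32.6), (4.0)]]
[[0, 0, (4.4)], [(-10.1), (33.4), (4.0)]]
[[0, 0, (4.4)], [(-7.5), (34.1), (4.0)]]
[[0, 0, (4.4)], [(-4.9), (34.6), (4.0)]]
[[0, 0, (4.4)], [(-2.3), (34.9), (4.0)]]
[[0, 0, (4.4)], [(0.4), (34.9), (4.0)]]
[[0, 0, (4.4)], [(3.0), (34.8), (4.0)]]
[[0, 0, (4.4)], [(5.7), (34.5), (4.0)]]
```

Call:
servo_tool:
  plan:
    - [[2,-1.2,4],[-15,30,4],70]
    - [[0,0,4],[-13,33,4],70]
    - [[0,0,4],[-10,33,4],70]
    - [[0,0,4],[-7,34,4],70]
    - [[0,0,4],[-5,34,4],70]
    - [[0,0,4],[-2,35,4],70]
    - [[0,0,4],[0,35,4],70]
    - [[0,0,4],[3,33,4],70]
    - [[0,0,4],[5,20,2],70]
    - [[0,0,0],[0,0,0],70]

```text
time_s: 20.2
ee_pos: [598.6, -218.3, 201.7]
ee_rot: [179.9, -0.2, 11.0]
force: [0.0, -0.0, -1.4]
gripper_width: 70.1
```

```bash
python3 -c "
from h import *
tilt(); pln((590,-221.2,200),9,1)
w=grab('wrist','w12.png');s=grab('scene'); 
cv2.imwrite('pics/c12.png',cv2.resize(s['pixels'][220:340,90:270,::-1],None,fx=4,fy=4,interpolation=cv2.INTER_CUBIC))
t=grab('top','t12.png')
"; python3 meas.py
```

```text
tiltfix [ 0.13 -0.18 -0.  ]
now [ 598.6 -218.3  201.7] [179.87  -0.18  11.02]
[[0, 0, np.float64(2.0)], [np.float64(-9.0), np.float64(1.2), np.float64(1.7)]]Traceback (most recent call last):
  File "meas.py", line 9, in <module>
    T['spool']=(cen(f,*B,(185,150,245,225)),165)
                ~~~^^^^^^^^^^^^^^^^^^^^^^^^
  File "meas.py", line 6, in cen
    c=cv2.convexHull(b[0]); e=cv2.fitEllipse(c); return np.array(e[0]),e[1]
                     ~^^^
IndexError: list index out of range
```

View pics/c12.png

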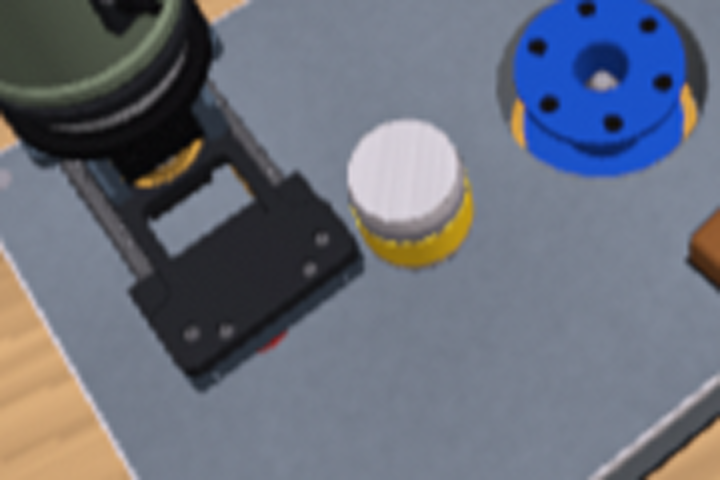

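View pics/w12.png

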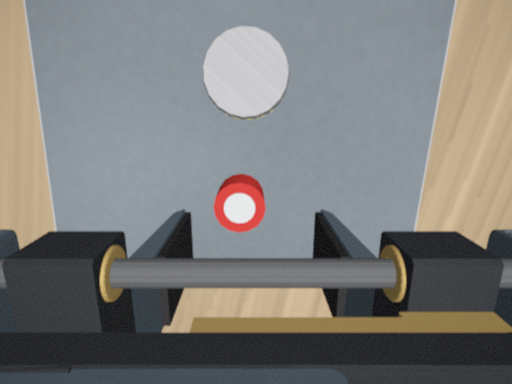

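View pics/t12.png

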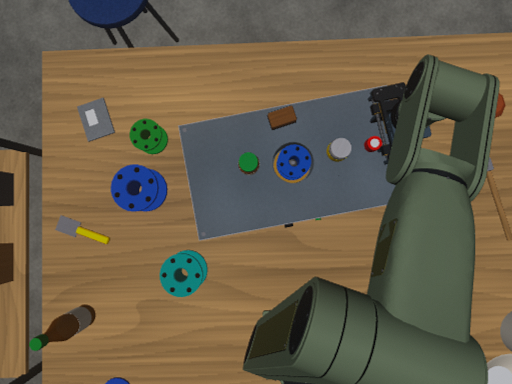

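Wrist view: the plug's white spot is at (239,208) between the fingers, with the tin at (246,72). Top view: the spool is at (293,162). I'll measure both.

```bash
cat > m2.py <<'E'
from h import *
def spot(f,roi,lo=(0,0,150),hi=(180,70,255)):
    x0,y0,x1,y1=roi; g=dict(f); m=np.zeros_like(f['pixels']); m[y0:y1,x0:x1]=f['pixels'][y0:y1,x0:x1]; g['pixels']=m
    b=blobs(g,lo,hi,15); return np.array(cv2.fitEllipse(cv2.convexHull(b[0]))[0])
E
python3 -c "
from m2 import *
w=grab('wrist');t=grab('top');s=grab('scene')
a=spot(w,(215,180,265,235)); print('plug wrist',a,onz(w,*a,140))
a=spot(t,(362,130,385,155)); print('plug top',a,onz(t,*a,140))
B=((105,150,100),(128,255,255))
a=spot(t,(260,130,325,190),*B); print('spool top',a,onz(t,*a,110))
a=spot(s,(205,210,270,250),(110,150,130),(128,255,255)); print('spool scene',a)
for k,f,roi in (('top',t,(280,150,306,175)),('scene',s,(228,225,252,248))):
    x0,y0,x1,y1=roi; h=cv2.cvtColor(f['pixels'],cv2.COLOR_RGB2HSV)[y0:y1,x0:x1]; print(k); print(h[:,:,2])
"; 
```

```text
plug wrist [239.4092865 210.7268219] [ 589.01255414 -221.43952997  140.        ]
plug top [374.2729187  142.35890198] [ 590.10176427 -220.97549139  140.        ]
spool top [293.37005615 161.5692749 ] [548.29650318   1.19880349 110.        ]
spool scene [240.14762878 238.65504456]
top
[[ 77 127 156 130  86  76  94 139 155 154 152 153 153 153 155 148 115  74
  113 150 156 154 154 153 154 156]
 [101 145 160  98  23  22  38 129 155 154 152 152 153 154 153 155 151 142
  151 155 153 153 153 152 153 155]
 [132 155 159  89  23  23  30 127 156 153 153 152 154 152 152 154 153 153
  155 154 154 154 152 153 153 152]
 [154 155 157 124  64  54 115 150 154 152 152 152 153 153 155 153 153 153
  151 152 154 153 154 154 153 153]
 [156 154 154 152 140 138 151 155 154 153 153 155 156 157 155 156 155 154
  152 152 153 152 154 152 152 154]
 [155 154 154 152 155 155 154 153 154 154 156 144 130 117 113 126 145 155
  154 152 154 152 153 154 155 157]
 [154 152 152 153 155 153 152 153 155 155 136 101  75  60  57  68  94 130
  151 155 153 152 154 155 157 113]
 [154 154 154 153 152 153 152 153 155 137  93  59  4
[... 3540 characters left out ...]
00 200 200 200 201 195 169 118 103 123 150 160 159 148 159 173 184
  198 200 200 200 199 200]
 [200 201 200 200 200 200 200 194 176 162 154 156 160 162 175 188 198 200
  200 200 200 199 200 201]
 [174 197 201 200 199 200 199 200 199 195 190 187 185 187 198 199 200 201
  199 199 200 199 200 199]
 [101 154 196 200 199 200 200 200 200 200 200 200 200 199 200 201 199 199
  200 199 200 200 200 199]
 [ 33 109 193 201 200 199 199 199 200 200 200 200 200 200 200 200 200 200
  199 199 199 199 200 199]
 [ 26  96 192 201 200 200 199 200 200 200 200 200 199 200 201 201 200 201
  200 199 200 200 200 200]
 [ 87 156 197 200 200 200 199 200 199 199 199 200 201 200 199 199 199 201
  200 200 200 199 199 199]]
```

```bash
python3 -c "
from m2 import *
t=grab('top');s=grab('scene')
for k,f,(x0,y0,x1,y1),th in (('top',t,(286,153,303,168),130),('scene',s,(230,227,251,246),175)):
    v=cv2.cvtColor(f['pixels'],cv2.COLOR_RGB2HSV)[y0:y1,x0:x1,2]
    m=(v<th).astype(np.uint8); c=max(cv2.findContours(m,0,1)[0],key=cv2.contourArea); e=cv2.fitEllipse(cv2.convexHull(c)); a=np.array(e[0])+[x0,y0]; print(k,a,e[1],onz(f,*a,110))
W=(549,-.5)
pln((589.6,-221.2,111),9,1)
"
```

```text
top [293.64092398 160.6370945 ] (10.920598983764648, 11.493326187133789) [5.50948851e+02 3.31930713e-01 1.10000000e+02]
scene [239.89557838 236.05752087] (12.661664962768555, 14.252073287963867) [550.96044875  -2.25715538 110.        ]
now [ 598.  -215.8  202.9] [179.86  -0.24  11.13]
[[0, 0, np.float64(2.1)], [np.float64(-9.3), np.float64(3.6), np.float64(91.9)]]
```

Bore estimate: about (551,-1). Plug estimate: about (589.6,-221.2). Descending onto the plug.

Call:
servo_tool:
  plan:
    - [[0,0,1],[-4,2,6],70]
    - [[0,0,1],[-4,1,12],70]
    - [[0,0,0],[-1.5,0.5,16],70]
    - [[0,0,0],[0,0,12],70]
    - [[0,0,0],[0,0,6],70]
    - [[0,0,0],[0,0,0],70]
    - [[0,0,0],[0,0,0],70]
    - [[0,0,0],[0,0,0],70]
    - [[0,0,0],[0,0,0],70]
    - [[0,0,0],[0,0,0],70]

```text
time_s: 21.95
ee_pos: [588.6, -221.4, 148.1]
ee_rot: [179.8, -0.3, 8.9]
force: [0.2, -0.4, -0.3]
gripper_width: 70.0
```

```bash
python3 -c "
from m2 import *
tilt(); pln((589.6,-221.2,111),9,1)
w=grab('wrist','w13.png')
"
```

```text
tiltfix [ 0.16 -0.28 -0.  ]
now [ 588.6 -221.4  148.1] [179.84  -0.28   8.94]
[[0, 0, np.float64(-0.1)], [np.float64(1.0), np.float64(-0.0), np.float64(37.1)]]
```

View pics/w13.png

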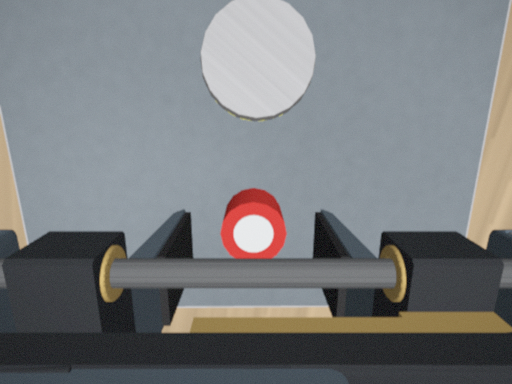

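The plug head is at (253,230), mid-way between the fingers. Continuing down.

Call:
servo_tool:
  plan:
    - [[0.2,-0.3,0],[0.5,0,8],70]
    - [[0,0,0],[0,0,9],70]
    - [[0,0,0],[0,0,8],70]
    - [[0,0,0],[0,0,7],70]
    - [[0,0,0],[0,0,4],70]
    - [[0,0,0],[0,0,1],70]
    - [[0,0,0],[0,0,0],70]
    - [[0,0,0],[0,0,0],70]
    - [[0,0,0],[0,0,0],70]
    - [[0,0,0],[0,0,0],70]

```text
time_s: 23.25
ee_pos: [589.1, -221.3, 108.4]
ee_rot: [-179.9, 0.0, 8.9]
force: [-0.2, 0.8, 0.9]
gripper_width: 70.3
```

```bash
python3 -c "
from m2 import *
tilt(); pln((589.6,-221.2,111),9,1)
w=grab('wrist','w14.png'); a=spot(w,(220,210,290,290)); print(a,onz(w,*a,140))
"
```

```text
tiltfix [-0.06  0.05 -0.  ]
now [ 589.1 -221.3  108.4] [-1.7994e+02  5.0000e-02  8.9300e+00]
[[0, 0, np.float64(-0.1)], [np.float64(0.5), np.float64(-0.0), np.float64(-2.6)]]
[251.9974823  261.36166382] [ 588.64136005 -219.50188788  140.        ]
```

View pics/w14.png

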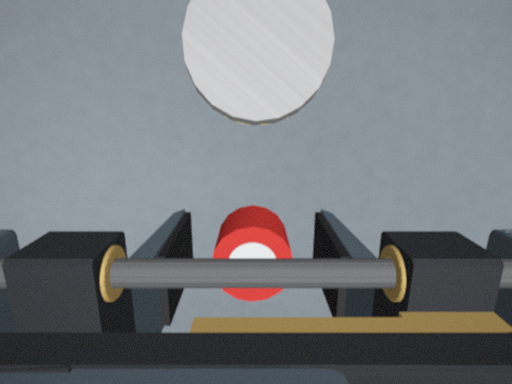

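Head between the pads; raise 2.5 mm and close.

Call:
servo_tool:
  plan:
    - [[0,0,0],[0,0,-2],60]
    - [[0,0,0],[0,0,0],50]
    - [[0,0,0],[0,0,0],44]
    - [[0,0,0],[0,0,0],40]
    - [[0,0,0],[0,0,0],36]
    - [[0,0,0],[0,0,0],34]
    - [[0,0,0],[0,0,0],32]
    - [[0,0,0],[0,0,0],32]
    - [[0,0,0],[0,0,0],32]
    - [[0,0,0],[0,0,0],32]
  squeeze: 20

```text
time_s: 24.55
ee_pos: [589.1, -221.4, 110.8]
ee_rot: [-179.9, 0.0, 8.9]
force: [-0.1, 1.2, 0.7]
gripper_width: 39.6
```

Call:
servo_tool:
  plan:
    - [[0,0,0],[0,0,-6],32]
    - [[0,0,0],[0,0,-12],32]
    - [[0,0,0],[0,0,-18],32]
    - [[0,0,0],[0,0,-18],32]
    - [[0,0,0],[0,0,-18],32]
    - [[0,0,0],[0,0,-18],32]
    - [[0,0,0],[0,0,-12],32]
    - [[0,0,0],[0,0,-6],32]
    - [[0,0,0],[0,0,0],32]
    - [[0,0,0],[0,0,0],32]

```text
time_s: 25.8
ee_pos: [589.0, -221.2, 225.7]
ee_rot: [-180.0, -0.0, 8.9]
force: [0.3, 0.1, -1.2]
gripper_width: 39.3
```

```bash
python3 -c "
from m2 import *
tilt(); pln((551,-1,190),9,10)
w=grab('wrist','w15.png'); a=spot(w,(220,210,290,290)); print(a,onz(w,*a,140))
s=grab('scene','s15.png')
"|sed 's/np.float64//g'
```

```text
tiltfix [-0.03 -0.01  0.  ]
now [ 589.  -221.2  225.7] [-1.7997e+02 -1.0000e-02  8.9300e+00]
[[0, 0, (-0.0)], [(-0.3), (-22.3), (3.6)]]
[[0, 0, (-0.0)], [(-0.3), (-22.3), (3.6)]]
[[0, 0, (-0.0)], [(-0.3), (-22.3), (3.6)]]
[[0, 0, (-0.0)], [(-0.3), (-22.3), (3.6)]]
[[0, 0, (-0.0)], [(-0.3), (-22.3), (3.6)]]
[[0, 0, (-0.0)], [(-0.3), (-22.3), (3.6)]]
[[0, 0, (-0.0)], [(-0.3), (-22.3), (3.6)]]
[[0, 0, (-0.0)], [(-0.3), (-22.3), (3.6)]]
[[0, 0, (-0.0)], [(-0.3), (-22.3), (3.6)]]
[[0, 0, (-0.0)], [(-0.3), (-22.3), (3.6)]]
[252.53971863 260.37585449] [ 598.11643117 -278.47111249  140.        ]
```

View pics/s15.png

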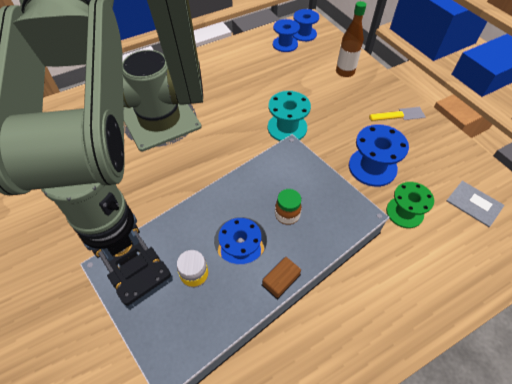

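View pics/w15.png

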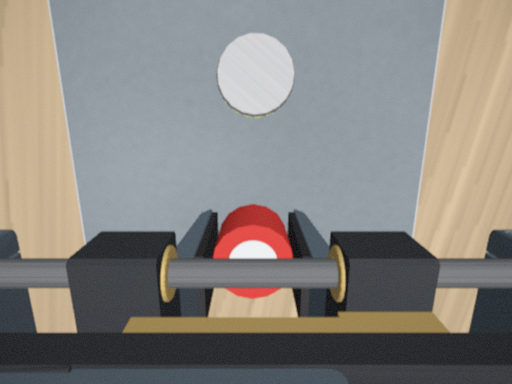

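The plug is held upright (opening 39.3 mm) and the bystanders are in place. Carrying it over the spool at a safe height.

Call:
servo_tool:
  plan:
    - [[0,0,0],[0,-10,0],32]
    - [[0,0,0],[0,-22,0],32]
    - [[0,0,0],[0,-27,0],32]
    - [[0,0,0],[0,-28,0],32]
    - [[0,0,0],[0,-28,0],32]
    - [[0,0,0],[0,-28,0],32]
    - [[0,0,0],[-1,-27,0],32]
    - [[0,0,0],[-1,-20,4],32]
    - [[0,0,0],[0,-8,4],32]
    - [[0,0,0],[0,0,4],32]

```text
time_s: 27.15
ee_pos: [550.0, -8.2, 213.0]
ee_rot: [-179.6, 0.1, 9.2]
force: [0.2, 0.0, -1.1]
gripper_width: 39.7
```

```bash
python3 -c "
from m2 import *
tilt(); pln((549.6,-1,145),9,1)
"|sed 's/np.float64//g'
```

```text
tiltfix [-0.37  0.13 -0.  ]
now [550.   -8.2 213. ] [-1.7963e+02  1.3000e-01  9.2500e+00]
[[0, 0, (0.2)], [(0.7), (-7.2), (68.0)]]
```

Call:
servo_tool:
  plan:
    - [[-0.3,0,0],[0,-3,10],32]
    - [[0,0,0],[0,-3,14],32]
    - [[0,0,0],[0,-1,14],32]
    - [[0,0,0],[0,0,14],32]
    - [[0,0,0],[0,0,10],32]
    - [[0,0,0],[0,0,4],32]
    - [[0,0,0],[0,0,2],32]
    - [[0,0,0],[0,0,0],32]
    - [[0,0,0],[0,0,0],32]
    - [[0,0,0],[0,0,0],32]

```text
time_s: 28.4
ee_pos: [549.0, -2.7, 139.6]
ee_rot: [-180.0, 0.2, 9.1]
force: [-0.4, 0.4, -2.0]
gripper_width: 39.7
```

```bash
python3 -c "
from m2 import *
tilt(); pln((549.6,-1,141),9,1)
s=grab('scene'); cv2.imwrite('pics/c16.png',cv2.resize(s['pixels'][170:290,180:320,::-1],None,fx=5,fy=5,interpolation=cv2.INTER_CUBIC))
w=grab('wrist','w16.png')
"|sed 's/np.float64//g'
```

```text
tiltfix [-0.01  0.17 -0.  ]
now [549.   -2.7 139.6] [-1.7999e+02  1.7000e-01  9.0900e+00]
[[0, 0, (0.1)], [(0.8), (-1.6), (-1.4)]]
```

View pics/c16.png

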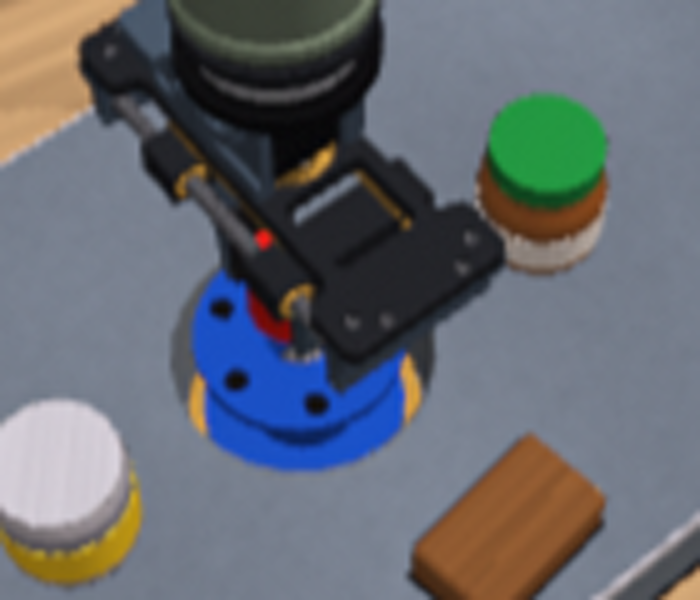

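View pics/w16.png

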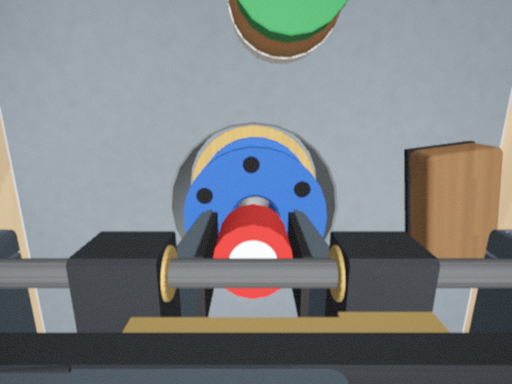

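Wrist view: the spool's bolt holes are at (251,164), (204,196) and (302,189), with the plug head at (253,250). The bolt-circle centre gives a target measured by the same camera that located the plug.

```bash
python3 -c "
from m2 import *
w=grab('wrist')
v=cv2.cvtColor(w['pixels'],cv2.COLOR_RGB2GRAY); P=[]
for (x,y) in [(251,164),(204,196),(302,189)]:
    r=w['pixels'][y-12:y+13,x-12:x+13].max(2); m=(r<80).astype(np.uint8)
    n,l,s,c=cv2.connectedComponentsWithStats(m); k=l[12,12]; a=c[k]+[x-12,y-12]; p=onz(w,*a,110); print(a,s[k],p); P.append(p[:2])
P=np.array(P); A=np.c_[2*P,np.ones(3)]; s=np.linalg.solve(A,(P**2).sum(1)); print('centre',s[:2],'r',np.sqrt(s[2]+s[:2]@s[:2]))
pln((s[0],s[1],139),9,1); print(np.linalg.norm(P[0]-P[1]),np.linalg.norm(P[0]-P[2]))
"|sed 's/np.float64//g'
```

```text
[250.77192982 164.4619883 ] [  5   6  15  14 171] [541.83719773  34.91279541 110.        ]
[204.05625 195.45   ] [  5   5  15  14 160] [514.79986489   9.79864209 110.        ]
[301.75949367 188.96835443] [  5   6  15  13 158] [577.14168151  24.18147063 110.        ]
centre [550.15703165  -1.15511972] r 37.0150528685089
now [548.9  -2.7 139.4] [-179.99    0.19    9.09]
[[0, 0, (0.1)], [(1.5), (-1.4), (0.4)]]
36.901735245562165 36.89942962565154
```

The three bolt holes give a consistent centre at (550.2,-1.2): radius 37.0 and chords 36.9, as a hexagon should. Shifting +1.5/-1.4 mm and lowering.

Call:
servo_tool:
  plan:
    - [[0,0,0],[0.8,-0.8,0],32]
    - [[0,0,0],[0.6,-0.6,0],32]
    - [[0,0,0],[0.3,-0.3,0],32]
    - [[0,0,0],[0,0,0],32]
    - [[0,0,0],[0,0,0],32]
    - [[0,0,0],[0,0,1],32]
    - [[0,0,0],[0,0,2],32]
    - [[0,0,0],[0,0,2],32]
    - [[0,0,0],[0,0,1],32]
    - [[0,0,0],[0,0,0],32]

```text
time_s: 29.8
ee_pos: [550.2, -0.6, 132.8]
ee_rot: [-180.0, 0.2, 9.1]
force: [0.1, 0.2, -0.1]
gripper_width: 39.2
```

```bash
python3 -c "
from m2 import *
tilt(); pln((550.1,-1.1,115),9,1)
"|sed 's/np.float64//g'
```

```text
tiltfix [-0.02  0.21 -0.  ]
now [550.2  -0.6 132.8] [-179.98    0.21    9.1 ]
[[0, 0, (0.1)], [(-0.2), (0.5), (17.8)]]
```

Call:
servo_tool:
  plan:
    - [[0,0,0],[0,0.4,1],32]
    - [[0,0,0],[0,0,2],32]
    - [[0,0,0],[0,0,2],32]
    - [[0,0,0],[0,0,2],32]
    - [[0,0,0],[0,0,2],32]
    - [[0,0,0],[0,0,2],32]
    - [[0,0,0],[0,0,2],32]
    - [[0,0,0],[0,0,1],32]
    - [[0,0,0],[0,0,0],32]
    - [[0,0,0],[0,0,0],32]

```text
time_s: 31.05
ee_pos: [550.3, -1.0, 117.9]
ee_rot: [-180.0, 0.2, 9.1]
force: [0.5, -0.1, -1.0]
gripper_width: 39.7
```

It is 13 mm into the bore with no contact force. Seating the head.

Call:
servo_tool:
  plan:
    - [[0,0,0],[0,0,1.5],32]
    - [[0,0,0],[0,0,1.5],32]
    - [[0,0,0],[0,0,1],32]
    - [[0,0,0],[0,0,1],32]
    - [[0,0,0],[0,0,1],32]
    - [[0,0,0],[0,0,1],32]
    - [[0,0,0],[0,0,1],32]
    - [[0,0,0],[0,0,1],32]
    - [[0,0,0],[0,0,0],32]
    - [[0,0,0],[0,0,0],32]

```text
time_s: 32.3
ee_pos: [550.6, -1.0, 114.2]
ee_rot: [180.0, -0.0, 9.1]
force: [-0.1, -0.2, 0.8]
gripper_width: 39.5
```

```bash
python3 -c "
from m2 import *
tilt(); s=env.state(); print(s['ee_pos'],s['force'])
s=grab('scene'); cv2.imwrite('pics/c17.png',cv2.resize(s['pixels'][170:290,180:320,::-1],None,fx=5,fy=5,interpolation=cv2.INTER_CUBIC))
"
```

```text
tiltfix [ 0.02 -0.02 -0.  ]
[550.60562774  -1.04031582 114.17457298] [-0.08675523 -0.2343397   0.80180626]
```

View pics/c17.png

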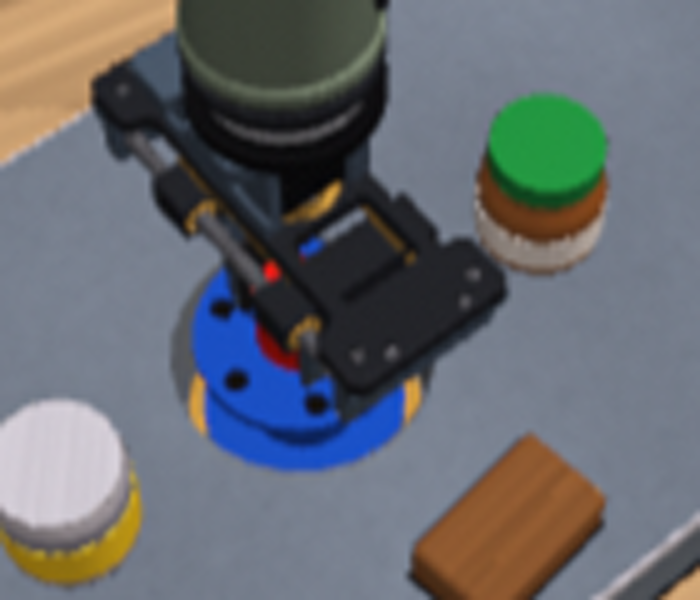

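The head sits at spool-top level (TCP 114.2, expected 114.8). Release, then lift clear.

Call:
servo_tool:
  plan:
    - [[0,0,0],[0,0,0],42]
    - [[0,0,0],[0,0,0],46]
    - [[0,0,0],[0,0,0],52]
    - [[0,0,0],[0,0,0],58]
    - [[0,0,0],[0,0,0],62]
    - [[0,0,0],[0,0,0],62]
    - [[0,0,0],[0,0,-5],62]
    - [[0,0,0],[0,0,-12],62]
    - [[0,0,0],[0,0,-20],62]
    - [[0,0,0],[0,0,-20],62]

```text
time_s: 33.6
ee_pos: [550.3, -1.0, 173.2]
ee_rot: [180.0, 0.1, 9.1]
force: [-0.4, 0.1, -0.4]
gripper_width: 62.0
```

Call:
servo_tool:
  plan:
    - [[0,0,0],[0,0,-25],62]
    - [[0,0,0],[0,0,-25],62]
    - [[0,0,0],[-20,0,-15],62]
    - [[0,0,0],[-40,0,0],62]
    - [[0,0,0],[-45,0,0],62]
    - [[0,0,0],[-45,0,0],62]
    - [[0,0,0],[-30,0,0],62]
    - [[0,0,0],[-10,0,0],62]
    - [[0,0,0],[0,0,0],62]
    - [[0,0,0],[0,0,0],62]

```text
time_s: 34.85
ee_pos: [362.0, -31.8, 249.6]
ee_rot: [179.7, -1.0, 9.1]
force: [-0.4, -0.4, -0.3]
gripper_width: 62.2
```

```bash
python3 -c "
from m2 import *
s=env.state(); print(s['time_s'],s['ee_pos'],s['force'])
s=grab('scene'); cv2.imwrite('pics/c18.png',cv2.resize(s['pixels'][170:290,180:320,::-1],None,fx=5,fy=5,interpolation=cv2.INTER_CUBIC))
t=grab('top'); cv2.imwrite('pics/t18.png',cv2.resize(t['pixels'][100:230,190:390,::-1],None,fx=4,fy=4,interpolation=cv2.INTER_CUBIC))
a=spot(s,(225,205,260,250)); print('spot scene',a,onz(s,*a,144), 'expect at bore(550.96,-2.26)',proj(s,[550.96,-2.26,144]))
a=spot(t,(280,145,310,175)); print('spot top',a,onz(t,*a,144), 'bore top est 550.9,.3')
"
```

```text
34.85 [362.03023763 -31.79787354 249.5760087 ] [-0.36323931 -0.38678152 -0.33036079]
spot scene [239.0294342  228.30993652] [550.10908716  -2.74722122 144.        ] expect at bore(550.96,-2.26) [239.41517994 228.51365804]
spot top [294.82562256 158.58300781] [5.51801262e+02 6.02146604e-03 1.44000000e+02] bore top est 550.9,.3
```

View pics/c18.png

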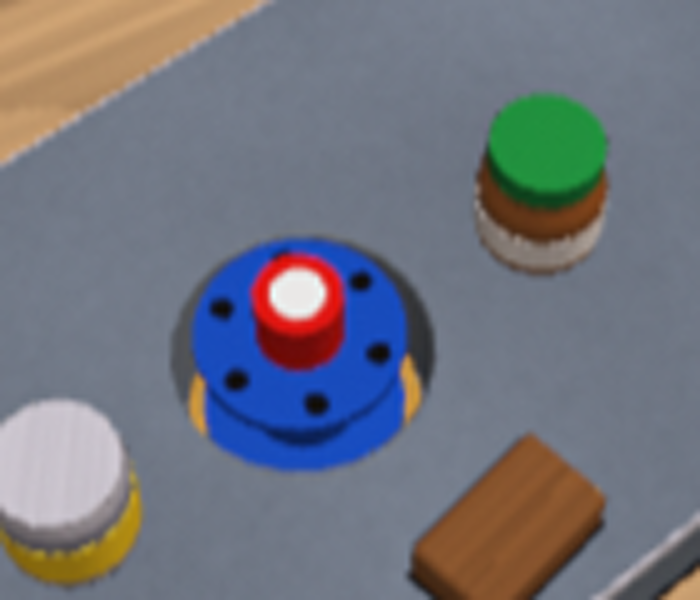

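View pics/t18.png

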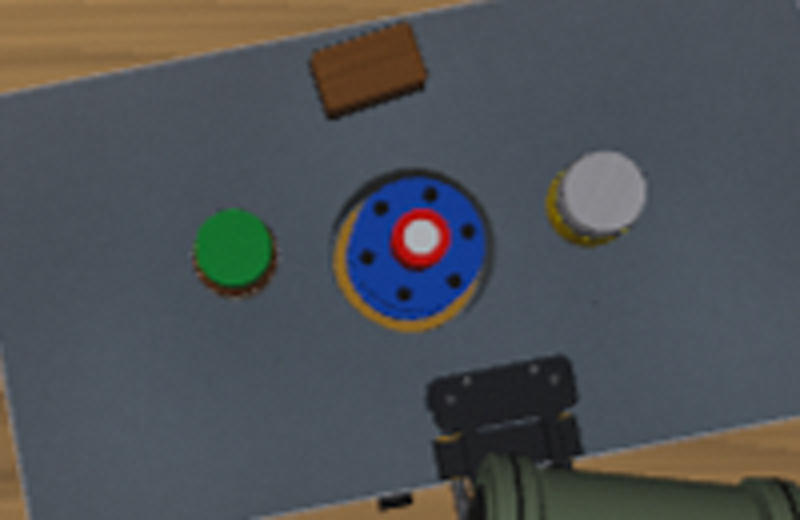

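Both views show the plug upright in the bore with its head on the spool: spot at scene (239,228.3), against (239.4,228.5) expected when seated. The jar, tin and block have not moved, and the arm is clear. Handing in.

```bash
python3 -c "
from workcell import env
print(env.job_done())"
```

```text
the job is handed in; nothing more can be done
None
```

The spool is loaded and the plug fitted; I handed the job in at about 35 s of the 72 s allowed. No verdict is reported back.

**What I did**
- **Slide:** I pushed the spool around the jar with the jaws part-open as a fork, without lifting it, until it stood centred on the plate. The visible brass ring was even, 4 px on each side and in front.
- **Press:** I pressed it down with the open fingers. The height stayed at 110.0 mm, the expected home height, under 39 N, and the spindle tip showed in the bore.
- **Plug:** I gripped the plug by its head, aligned it using the spool's bolt holes in the wrist camera, lowered it in with almost no force, let go and moved clear.

**Last checks**
- **Plug fit:** The white spot lies within about 0.5 px of where a seated plug should show in the scene view. Within each camera it sits about 1 mm from that camera's own bore estimate.
- **Bystanders:** The jar, tin and sanding block look unmoved.
- **Disagreement:** The scene and top cameras differed by 2–4 mm in y on the plate and bore positions, about what their 2 mm calibration error each would allow.

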